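Present a solder reel to the code reader on a free-running feed tray

ROBOT

A 6-joint arm with a two-finger parallel gripper is mounted at the origin on the work surface. World frame = base frame: x ahead of the robot, y to its left, z up, the work surface at z = 0. Lengths are in m, angles in rad, forces in N, time in s.
With the tool pointing down it reaches from about 0.375 to 0.9 m from the base axis. Payload 3.1 kg.
Tool frame: the origin (TCP) lies midway between the tips of the shut fingers; the grasp point (between the pads) lies 19 mm behind it; z points along the fingers, y is the line along which they close (so a half turn about z gives the same grasp; the last joint's range is limited). The gripper opens to 85 mm and grips with 20 to 120 N. Pads are 22 mm wide; open, the fingers measure 114 mm over their backs; the gripper's body (76 mm by 85 mm) begins 54 mm behind the grasp point. The pads swing forward as they close: fully open they stand 13 mm farther back than shut.
Start: joints at [-1.474, 0.527, 1.433, -0, 1.181, -0.178], TCP at [0.17, -0.601, 0.231] pointing down, gripper open.
Joint ranges: [-3.08, 3.08], [-0.75, 2.2], [0.22, 2.44], [-1.43, 4.57], [0, 2.65], [-2.85, 2.85]. Speed limits (rad/s): [2.79, 2.79, 3.14, 3.14, 3.14, 3.14].

INTERFACE

Orientations are given as a unit quaternion [x, y, z, w].
In Python, from cell import arm gives the robot as it stands. The module is installed in compiled form; this text tells all that it offers.
- The arm moves only by the tool arm_command, never from a script. Its argument "plan" is a list of rows, each an object of numbers: "x", "y", "z": the shift along the tool's x, y, z in units of 30 mm (1.0 is 30 mm); "twist": the turn about the tool's z in rad; "jaw": the finger opening in mm, from 0 to 85.4. In form: [{"x": .., "y": .., "z": .., "twist": .., "jaw": ..}, ...]. A call has exactly 8 rows; each row shifts and turns the commanded pose from where the row before left it, along the tool's axes as they then stand; what a row does not reach is not made up. A row lasts 1/10 s, in which the tool goes at most 50 mm and 8.59 degrees, less where a joint would pass 70% of its speed; a pose out of reach is approached as far as the arm can. A call is refused whole if a number of a shift passes 1 or a number of a turn 0.15, either way. A call with a gripper value outside its range is refused whole. The fingers move at their own pace and stop on an object; "force" is the grip in N (left out, the last holds). Time passes only in rows, so rows that do not move let the fingers close, or fill a call up. It gives the time, the measured TCP pose, the force, the opening and the grip force at its end, in the units of the state.
- arm.sense(): the state, without advancing time (a new reading comes with each control period).
- arm.camera(name): name is "scene" or "top" or "wrist"; returns the picture (400x640x3 uint8, red, green, blue); there is no depth.
- arm.camera_info(name): a dict with "fov_y" (degrees; the focal length in pixels is half the picture's height over the tangent of half this angle, whatever the lens; pixels are square), "cx", "cy" (the principal point, pixels), "cam_to_world" (4x4, takes a point from camera to world coordinates). Camera axes: x right, y up, looking along -z (the intrinsics and any distortion apply to the point x, -y, -z); pixel columns grow to the right and rows downward; lengths in m; the calibration is good to about 2 mm. A picture is of the moment at which its call begins: read the wrist's pose just before it. camera_info takes no time and is no camera call; for the wrist camera it gives the pose at the moment of the call.
- arm.job_done(): hands the job in; it is judged then, once.
Trained networks look in the newest picture that a camera, given by its name, has taken for a name from the list of things; names that differ only in an ending like _2 or _b are one class to them, and where a whole thing is asked for, a point or a joint stands for the part that bears it (a point fixed in the world has none). Each returns a list of dicts, best first, with "confidence" (0 to 1); they miss things now and then, are a little off and sometimes report something else, mostly with a low value. They report only what shows in the picture. A call takes as long as a camera call.
- arm.boxes_of(camera, name): "position" ([x, y, z] in m, in world coordinates, good to about 4 mm: the middle of the surface that is visible of it).
- arm.pinpoint(camera, name): "position" ([x, y, z] in m, in world coordinates, good to about 4 mm: a listed point, or the origin of a listed thing).
The state is a dict: "t": time; "joint_pos": joint angles; "qvel": joint speeds; "tau": joint torques, N m; "position": TCP position; "tool_rot": TCP orientation; "contact_force": force on the tool from outside, world axes, zero at the start; "moment": the same for the moment, N m; "width": finger opening in m; "grip_force": force on a finger pad.
Only numpy, scipy, OpenCV 4.12 (cv2) and the standard library are available. Lean on these libraries where they do the work, as an engineer would, in place of code of your own. Each camera call takes 0.05 s, during which the arm holds its last target. There are 200 camera calls.

TASK

Lift the feed tray off the rubber mat by its handle and hold it a hand's breadth above the code reader, with the tray's window over the reader; there, by gently tilting the tray, roll the free-running trolley with its loose solder reel from the low parking end to the window and keep it there for at least 5 seconds so that the reel is read, never letting it run up against the far end or the fingers touch the reel. Then let the trolley roll back to its parking end without banging into it, set the tray down gently and lengthwise in the middle of the aluminium heat shield plate and let go; the reel must still lie in the trolley, and the tip wrench and the component tube are left alone.

Things in the scene. Friction and masses are not known exactly. Their poses are not given: they have to be found in the camera images.
- tray: Aluminium feed tray, loose, 0.40 kg nominal, 324 mm long (its y), 88 mm wide (its x), origin at the centre of its level underside. One straight lane 80 x 316 mm inside, side walls 30 mm and end walls 44 mm high, and a bail handle over its middle: two flat posts, 96 mm over all, and a crossbar along tray x. The parking end is at tray -y, the far end at +y.
- tray_park (a point): Point on the lane's floor at its low -y end, the parking end (tray y = -158 mm). The floor and its two rails rise at 0.05 rad towards tray +y, so with the tray level the trolley runs down to this end; the rails are level when the tray is turned -0.05 rad about its own x axis (+y end lowered).
- tray_window (a point): Middle of the lane's floor (tray y = 0, 14.5 mm above the tray's underside), centre of a 50 mm long clear window set flush in the floor; the handle's posts stand beside it.
- tray_handle (a point): Centre of the handle's crossbar, 118 mm above the tray's underside at its middle: a flat-sided black bar, 16 mm thick (tray y, the direction to grip it in), 26 mm high, 80 mm free length along tray x. Its underside is 105 mm above the tray's underside; the reel's top passes below it at about 67 mm.
- trolley (a joint): Travel of the trolley along the tray's rails, m: 0 at the parking end's stop (start), 0.12 with its centre over the middle of the window, 0.24 at the far end's stop. Captive on ball bearings with next to no friction (damping 0.04 N s/m), no brake, no spring: it accelerates at g times the rails' slope. 0.12 kg, carrying the 0.25 kg reel. On the window means 0.095 to 0.145.
- trolley_center (a point): Centre of the trolley's pan floor, on which the reel lies. The pan is a square dark steel frame, 70 x 70 mm outside, 64 mm inside, its rim 11 mm above its floor; its floor lies 20.5 mm above the tray's underside when parked. It is level when the tray is level.
- reel: Solder reel, loose, lying flat in the trolley's pan: grey flanges 60 mm in diameter, metal between them, 40 mm high, 0.25 kg nominal, origin at the centre of its underside, axis along its z. It slides in the pan if jerked or tilted steeply.
- reader: Code reader fixed on the counter: black box 90 x 90 mm, 36 mm high, with a round glass port on top, origin at the centre of its underside.
- reader_window (a point): Centre of the reader's glass port, which looks straight up, 40 mm above the counter.
- mat: Black rubber mat fixed on the counter on which the tray starts, 120 x 360 mm (its y), 4 mm thick, origin at the centre of its underside.
- shield: Shiny aluminium heat shield plate fixed on the counter, 130 x 360 mm (long way along its y), top 8 mm above the counter, origin at the centre of its underside. It and the mat may have swapped sides.
- shield_top (a point): Centre of the heat shield plate's flat top.
- tip_wrench: Brass tip wrench, loose, 110 mm long, 10 mm thick, lying on the counter between the robot and the reader. A bystander.
- component_tube: Grey plastic component tube, loose, 260 mm long, 12 mm high, lying beyond the reader. A bystander.

How it is judged:
By the outcome, as a careful person would: the job done as asked, in the order asked, and still so for the second after the job is handed in, with the robot touching nothing.
It also fails if it takes over 72 s, if anything falls off the work surface, if the arm or the gripper's body presses on something with over 40 N, if the wrist force passes 120 N, or if a joint passes its speed limit or range.

## Working session

There is one attempt and no reset: what is moved stays moved. The work goes in short steps, Python scripts to look and compute and a tool call to move; the robot and the scene stay as the last step left them, time stands still between calls to the robot, and variables do not carry over. Pictures are saved under pics/ and viewed, at most 10 in all, crops included, and the job is handed in when it is done.

Besides the shell and the picture viewer there is one more tool, called after "Call:" by a JSON object that holds its "method" and its "body", one argument or row to a line. arm_command: Moves the arm, as the interface text tells. Its arguments: {"type":"object","properties":{"plan":{"type":"array","items":{"type":"object","properties":{"x":{"type":"number"},"y":{"type":"number"},"z":{"type":"number"},"twist":{"type":"number"},"jaw":{"type":"number"}}}},"force":{"type":"number"}},"required":["plan"]}

```bash
mkdir -p pics; python3 - <<'E'
from cell import arm
import cv2,numpy as np
print(arm.sense())
print([a for a in dir(arm) if a[0]!='_'])
for c in ("scene","top"):
    im=arm.camera(c); cv2.imwrite(f"pics/{c}0.png",im[:,:,::-1])
    i=arm.camera_info(c); print(c,i['fov_y'],i['cx'],i['cy'],np.round(i['cam_to_world'],3).tolist(),[k for k in i])
    for n in ("tray_park","tray_window","tray_handle","tray","trolley_center","reel","reader_window","mat","shield_top","tip_wrench","component_tube"):
        r=arm.pinpoint(c,n); print(n,[(np.round(d['position'],4).tolist(),round(d['confidence'],2)) for d in r[:2]])
E
```

```text
{'t': 0.0, 'joint_pos': array([-1.47348265e+00,  5.28474118e-01,  1.43392821e+00,  1.68071928e-06,
        1.18139558e+00, -1.78528540e-01]), 'qvel': array([-0.00137659, -0.00024689,  0.00056219, -0.00126596,  0.00056118,
       -0.00147964]), 'tau': array([-5.95218644e-04, -4.42348123e+01, -1.78023237e+01, -2.66084471e-04,
        8.42492067e-03, -7.87502074e-06]), 'position': array([ 0.17016302, -0.60063182,  0.2303205 ]), 'tool_rot': array([ 9.90503393e-01,  1.37483861e-01,  4.55388644e-05, -1.10168309e-03]), 'contact_force': array([ 0.11405759,  0.21150035, -0.41187789]), 'moment': array([-0.00375412, -0.01131261, -0.0031468 ]), 'grip_force': 0.0, 'width': 0.08537037516506929}
['IKError', 'boxes_of', 'camera', 'camera_info', 'job_done', 'pinpoint', 'sense']
scene 51.89322123733772 318.02234041441005 194.15099558098086 [[0.032, -0.57, 0.821, 1.656], [0.999, 0.031, -0.017, -0.119], [-0.016, 0.821, 0.571, 0.85], [0.0, 0.0, 0.0, 1.0]] ['fov_y', 'cx', 'cy', 'cam_to_world']
tray_park [([0.4577, 0.1855, 0.0074], 0.62), ([0.5357, -0.0166, 0.0405], 0.47)]
tray_window [([0.4839, 0.3461, 0.
[... 597 characters left out ...]
086, 0.488], [-1.0, -0.029, 0.008, -0.069], [0.006, 0.086, 0.996, 1.302], [0.0, 0.0, 0.0, 1.0]] ['fov_y', 'cx', 'cy', 'cam_to_world']
tray_park [([0.4563, 0.1825, 0.0122], 0.96)]
tray_window [([0.4818, 0.3457, 0.0201], 0.91)]
tray_handle [([0.4837, 0.3395, 0.1201], 0.78)]
tray [([0.4817, 0.3436, 0.0068], 0.62)]
trolley_center [([0.4686, 0.2229, 0.0245], 0.72)]
reel [([0.4643, 0.22, 0.0237], 0.84), ([0.4683, 0.2228, 0.0226], 0.24)]
reader_window [([0.5336, -0.0161, 0.0384], 0.9)]
mat [([0.4907, -0.2895, 0.0082], 0.69), ([0.4839, 0.3385, 0.1197], 0.4)]
shield_top [([0.4922, -0.2908, 0.0042], 0.65)]
tip_wrench [([0.3954, -0.0078, 0.0005], 0.74)]
component_tube [([0.7815, 0.0067, 0.0016], 0.75)]
```

View pics/top0.png

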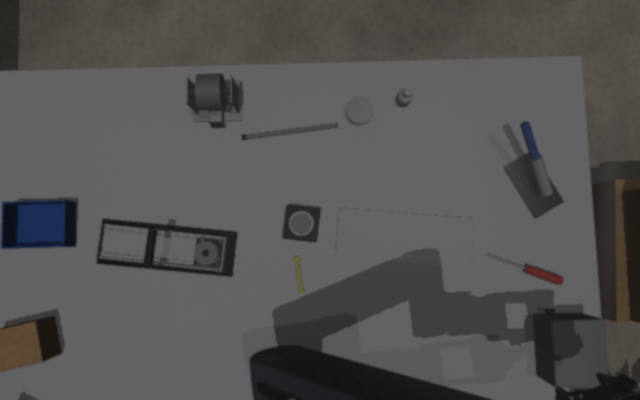

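View pics/scene0.png

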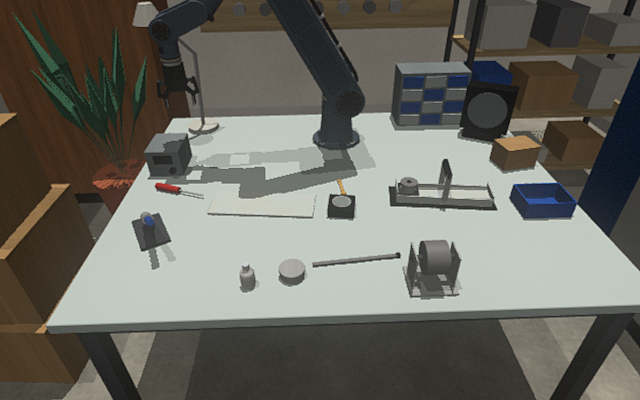

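The top view shows the tray on the mat at left, with the reel at pixel (208,251) near the parking end. The reader is at (301,222), the shield outline at (337–475, 207–265), and the wrench and tube are clear of the route. I'm moving towards the inner reach limit at azimuth ~-8°, to see how the arm handles poses there (the moves offer no tilt of their own).

Call:
{"method": "arm_command", "body": {
  "plan": [
    {"x": 0.71,"y": -0.99},
    {"x": 0.71,"y": -0.99},
    {"x": 0.71,"y": -0.99},
    {"x": 0.71,"y": -0.99},
    {"x": 0.71,"y": -0.99},
    {"x": 0.71,"y": -0.99},
    {"x": 0.71,"y": -0.99},
    {"x": 0.71,"y": -0.99}
  ]
}}

```text
invalid input at $.plan[0]: expected keys x, y, z, twist, jaw
```

Call:
{"method": "arm_command", "body": {
  "plan": [
    {"x": 0.71,"y": -0.99},
    {"x": 0.71,"y": -0.99},
    {"x": 0.71,"y": -0.99},
    {"x": 0.71,"y": -0.99},
    {"x": 0.71,"y": -0.99},
    {"x": 0.71,"y": -0.99},
    {"x": 0.71,"y": -0.99},
    {"x": 0.71,"y": -0.99}
  ]
}}

```text
invalid input at $.plan[0]: expected keys x, y, z, twist, jaw
```

```bash
cat > h.py <<'E'
from cell import arm
import numpy as np,cv2
from scipy.spatial.transform import Rotation as R
np.set_printoptions(precision=4,suppress=True)
def st():
    s=arm.sense(); r=R.from_quat(s['tool_rot']).as_matrix()
    print('t',round(s['t'],2),'p',s['position'],'z',r[:,2],'yang',np.degrees(np.arctan2(r[1,1],r[0,1])).round(2),'q',s['joint_pos'],'F',s['contact_force'],'M',s['moment'],'w',round(s['width'],4),round(s['grip_force'],1))
    return s,r
E
python3 -c "from h import *;st()"
```

```text
t 1.2 p [ 0.1703 -0.6014  0.2313] z [ 0. -0. -1.] yang -74.2 q [-1.4735  0.5275  1.4327  0.      1.1814 -0.1785] F [ 0.6542  0.1667 -0.6044] M [ 0.0429 -0.0063 -0.0167] w 0.0853 0.0
```

Call:
{"method": "arm_command", "body": {
  "plan": [
    {"x": 0.71,"y": -0.99,"z": 0,"twist": 0,"jaw": 85},
    {"x": 0.71,"y": -0.99,"z": 0,"twist": 0,"jaw": 85},
    {"x": 0.71,"y": -0.99,"z": 0,"twist": 0,"jaw": 85},
    {"x": 0.71,"y": -0.99,"z": 0,"twist": 0,"jaw": 85},
    {"x": 0.71,"y": -0.99,"z": 0,"twist": 0,"jaw": 85},
    {"x": 0.71,"y": -0.99,"z": 0,"twist": 0,"jaw": 85},
    {"x": 0.71,"y": -0.99,"z": 0,"twist": 0,"jaw": 85},
    {"x": 0.71,"y": -0.99,"z": 0,"twist": 0,"jaw": 85}
  ]
}}

```text
t: 2.0
position: [0.2699, -0.3251, 0.2315]
tool_rot: [0.991, 0.137, 0.0, 0.0]
contact_force: [0.4, 0.7, 0.5]
width: 0.0849
grip_force: 0.0
```

Call:
{"method": "arm_command", "body": {
  "plan": [
    {"x": 0.71,"y": -0.99,"z": 0,"twist": 0,"jaw": 85},
    {"x": 0.71,"y": -0.99,"z": 0,"twist": 0,"jaw": 85},
    {"x": 0.71,"y": -0.99,"z": 0,"twist": 0,"jaw": 85},
    {"x": 0.71,"y": -0.99,"z": 0,"twist": 0,"jaw": 85},
    {"x": 0.71,"y": -0.99,"z": 0,"twist": 0,"jaw": 85},
    {"x": 0.71,"y": -0.99,"z": 0,"twist": 0,"jaw": 85},
    {"x": 0.71,"y": -0.99,"z": 0,"twist": 0,"jaw": 85},
    {"x": 0.71,"y": -0.99,"z": 0,"twist": 0,"jaw": 85}
  ]
}}

```text
t: 2.8
position: [0.3693, -0.05, 0.2317]
tool_rot: [0.991, 0.137, 0.001, 0.0]
contact_force: [0.3, -0.5, 0.7]
width: 0.0849
grip_force: 0.0
```

```bash
python3 -c "from h import *;st()"
```

```text
t 2.8 p [ 0.3693 -0.05    0.2317] z [ 0.0011 -0.0005 -1.    ] yang -74.21 q [-0.437   0.1836  2.0211 -0.      0.9356  0.8582] F [ 0.3153 -0.4591  0.7144] M [ 0.0187 -0.0195  0.0008] w 0.0849 0.0
```

Call:
{"method": "arm_command", "body": {
  "plan": [
    {"x": -0.9,"y": -0.4,"z": 0,"twist": 0,"jaw": 85},
    {"x": -0.9,"y": -0.4,"z": 0,"twist": 0,"jaw": 85},
    {"x": -0.9,"y": -0.4,"z": 0,"twist": 0,"jaw": 85},
    {"x": -0.9,"y": -0.4,"z": 0,"twist": 0,"jaw": 85},
    {"x": 0,"y": 0,"z": 0,"twist": 0,"jaw": 85},
    {"x": 0,"y": 0,"z": 0,"twist": 0,"jaw": 85},
    {"x": 0,"y": 0,"z": 0,"twist": 0,"jaw": 85},
    {"x": 0,"y": 0,"z": 0,"twist": 0,"jaw": 85}
  ]
}}

```text
t: 3.6
position: [0.2531, -0.0352, 0.2316]
tool_rot: [0.99, 0.138, 0.001, 0.0]
contact_force: [0.6, 0.3, 0.2]
width: 0.0852
grip_force: 0.0
```

```bash
python3 -c "from h import *;st()"
```

```text
t 3.6 p [ 0.2531 -0.0352  0.2316] z [ 0.0013 -0.0007 -1.    ] yang -74.19 q [-0.5879 -0.0081  2.254   0.0001  0.8942  0.7068] F [0.6198 0.2875 0.1879] M [0.0055 0.0295 0.018 ] w 0.0852 0.0
```

Call:
{"method": "arm_command", "body": {
  "plan": [
    {"x": -0.9,"y": -0.4,"z": 0,"twist": 0,"jaw": 85},
    {"x": -0.9,"y": -0.4,"z": 0,"twist": 0,"jaw": 85},
    {"x": -0.9,"y": -0.4,"z": 0,"twist": 0,"jaw": 85},
    {"x": -0.9,"y": -0.4,"z": 0,"twist": 0,"jaw": 85},
    {"x": 0,"y": 0,"z": 0,"twist": 0,"jaw": 85},
    {"x": 0,"y": 0,"z": 0,"twist": 0,"jaw": 85},
    {"x": 0,"y": 0,"z": 0,"twist": 0,"jaw": 85},
    {"x": 0,"y": 0,"z": 0,"twist": 0,"jaw": 85}
  ]
}}

```text
t: 4.4
position: [0.1371, -0.0175, 0.2352]
tool_rot: [0.99, 0.14, -0.001, -0.002]
contact_force: [-0.0, -0.1, 0.1]
width: 0.085
grip_force: 0.0
```

```bash
python3 -c "from h import *;st()"
```

```text
t 4.4 p [ 0.1371 -0.0175  0.2352] z [-0.0028  0.0027 -1.    ] yang -73.94 q [-1.0548 -0.3399  2.4416 -0.0013  1.0436  0.2364] F [-0.0477 -0.0552  0.0604] M [-0.016  -0.0226  0.0401] w 0.085 0.0
```

Call:
{"method": "arm_command", "body": {
  "plan": [
    {"x": -0.6,"y": -0.2,"z": 0,"twist": 0,"jaw": 85},
    {"x": -0.6,"y": -0.2,"z": 0,"twist": 0,"jaw": 85},
    {"x": 0,"y": 0,"z": 0,"twist": 0,"jaw": 85},
    {"x": 0,"y": 0,"z": 0,"twist": 0,"jaw": 85},
    {"x": 0,"y": 0,"z": 0,"twist": 0,"jaw": 85},
    {"x": 0,"y": 0,"z": 0,"twist": 0,"jaw": 85},
    {"x": 0,"y": 0,"z": 0,"twist": 0,"jaw": 85},
    {"x": 0,"y": 0,"z": 0,"twist": 0,"jaw": 85}
  ]
}}

```text
t: 5.2
position: [0.1125, -0.0184, 0.2463]
tool_rot: [0.99, 0.14, -0.003, -0.001]
contact_force: [-0.6, 0.0, -0.5]
width: 0.0848
grip_force: 0.0
```

```bash
python3 -c "from h import *;st()"
```

```text
t 5.2 p [ 0.1125 -0.0184  0.2463] z [-0.0058  0.0017 -1.    ] yang -73.95 q [-1.446  -0.5325  2.442  -0.0059  1.2344 -0.1534] F [-0.627   0.032  -0.4601] M [ 0.0152  0.0025 -0.0535] w 0.0848 0.0
```

At the inner limit (j3 against its stop) the arm gives up position rather than tilting, so that doesn't help. If j6 is at its limit, further commanded twist should bring in the forearm roll j4 and tilt the tool. I want that tilt about the tray's y axis, so I'm moving to j1 ≈ -98° and twisting to the limit.

Call:
{"method": "arm_command", "body": {
  "plan": [
    {"x": -0.31,"y": 0.68,"z": 0,"twist": -0.15,"jaw": 85},
    {"x": -0.41,"y": 0.62,"z": 0,"twist": -0.15,"jaw": 85},
    {"x": -0.5,"y": 0.55,"z": 0,"twist": -0.15,"jaw": 85},
    {"x": -0.57,"y": 0.47,"z": 0,"twist": -0.15,"jaw": 85},
    {"x": -0.64,"y": 0.38,"z": 0,"twist": -0.15,"jaw": 85},
    {"x": -0.69,"y": 0.28,"z": 0,"twist": -0.15,"jaw": 85},
    {"x": -0.72,"y": 0.18,"z": 0,"twist": -0.15,"jaw": 85},
    {"x": -0.74,"y": 0.07,"z": 0,"twist": -0.15,"jaw": 85}
  ]
}}

```text
t: 6.0
position: [0.0804, -0.1895, 0.2463]
tool_rot: [0.75, 0.661, -0.002, -0.002]
contact_force: [1.3, 0.4, -0.1]
width: 0.0851
grip_force: 0.0
```

Call:
{"method": "arm_command", "body": {
  "plan": [
    {"x": -0.74,"y": -0.04,"z": 0,"twist": -0.15,"jaw": 85},
    {"x": -0.73,"y": -0.15,"z": 0,"twist": -0.15,"jaw": 85},
    {"x": -0.7,"y": -0.26,"z": 0,"twist": -0.15,"jaw": 85},
    {"x": -0.65,"y": -0.36,"z": 0,"twist": -0.15,"jaw": 85},
    {"x": -0.59,"y": -0.46,"z": 0,"twist": -0.15,"jaw": 85},
    {"x": -0.51,"y": -0.54,"z": 0,"twist": -0.15,"jaw": 85},
    {"x": -0.43,"y": -0.61,"z": 0,"twist": -0.15,"jaw": 85},
    {"x": -0.33,"y": -0.67,"z": 0,"twist": -0.15,"jaw": 85}
  ]
}}

```text
t: 6.8
position: [0.0468, -0.3651, 0.2462]
tool_rot: [0.246, 0.969, -0.0, -0.003]
contact_force: [0.5, 0.5, 1.3]
width: 0.0847
grip_force: 0.0
```

```bash
python3 -c "from h import *;st()"
```

```text
t 6.8 p [ 0.0468 -0.3651  0.2462] z [-0.0055  0.0012 -1.    ] yang 61.55 q [-1.7449  0.1523  2.0074 -0.0067  0.9821 -2.8155] F [0.545  0.543  1.2875] M [-0.0013 -0.0442 -0.0175] w 0.0847 0.0
```

Call:
{"method": "arm_command", "body": {
  "plan": [
    {"x": 0,"y": 0,"z": 0,"twist": -0.15,"jaw": 85},
    {"x": 0,"y": 0,"z": 0,"twist": -0.15,"jaw": 85},
    {"x": 0,"y": 0,"z": 0,"twist": -0.0,"jaw": 85},
    {"x": 0,"y": 0,"z": 0,"twist": 0,"jaw": 85},
    {"x": 0,"y": 0,"z": 0,"twist": 0,"jaw": 85},
    {"x": 0,"y": 0,"z": 0,"twist": 0,"jaw": 85},
    {"x": 0,"y": 0,"z": 0,"twist": 0,"jaw": 85},
    {"x": 0,"y": 0,"z": 0,"twist": 0,"jaw": 85}
  ]
}}

```text
t: 7.6
position: [0.0878, -0.3656, 0.2429]
tool_rot: [0.124, 0.992, -0.004, -0.034]
contact_force: [0.5, -0.6, -0.1]
width: 0.0851
grip_force: 0.0
```

```bash
python3 -c "from h import *;st()"
```

```text
t 7.6 p [ 0.0878 -0.3656  0.2429] z [-0.0684  0.0008 -0.9977] yang 75.74 q [-1.5787  0.1785  1.9868 -0.0826  0.9781 -2.854 ] F [ 0.5153 -0.6196 -0.057 ] M [ 0.0071 -0.0469 -0.0367] w 0.0851 0.0
```

```bash
cat >> h.py <<'E'
def proj(cam,uv,z):
    i=arm.camera_info(cam); f=200/np.tan(np.radians(i['fov_y']/2)); T=np.array(i['cam_to_world'])
    uv=np.atleast_2d(np.float64(uv)); d=np.c_[(uv[:,0]-i['cx'])/f,-(uv[:,1]-i['cy'])/f,-np.ones(len(uv))]@T[:3,:3].T
    return T[:3,3]+d*((z-T[2,3])/d[:,2])[:,None]
E
python3 - <<'E'
from h import *
im=cv2.imread('pics/top0.png'); g=cv2.cvtColor(im,cv2.COLOR_BGR2GRAY)
m=np.zeros_like(g); m[205:290,85:250]=(g[205:290,85:250]<45)
v,u=np.nonzero(m); P=proj('top',np.c_[u,v],0.004)[:,:2].astype(np.float32)
print('dark rect (mat+tray)',cv2.minAreaRect(P*1000))
pts=[(337,207),(475,217),(471,268),(335,257)]
print(proj('top',pts,0.008))
c=im[170:300,310:500].astype(float); c=np.clip((c-80)*4,0,255)
e=cv2.resize(np.clip((im[180:300,60:500].astype(float))*2,0,255).astype(np.uint8),None,fx=1.8,fy=1.8,interpolation=cv2.INTER_CUBIC); cv2.imwrite('pics/crop1.png',e)
s=cv2.imread('pics/scene0.png')[170:240,190:340]; cv2.imwrite('pics/crop2.png',cv2.resize(s,None,fx=5,fy=5,interpolation=cv2.INTER_CUBIC))
E
```

```text
dark rect (mat+tray) ((482.9144287109375, 338.6441955566406), (354.7823791503906, 116.72992706298828), 82.83016967773438)
[[ 0.5745 -0.1138  0.008 ]
 [ 0.5372 -0.4789  0.008 ]
 [ 0.4036 -0.4608  0.008 ]
 [ 0.443  -0.1043  0.008 ]]
```

View pics/crop1.png

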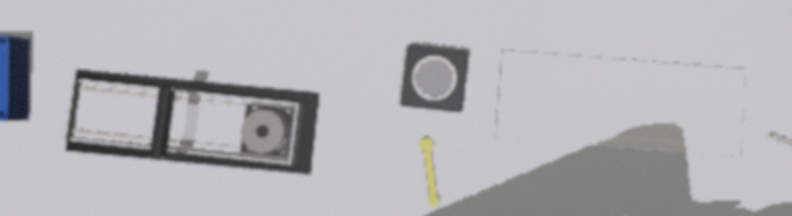

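View pics/crop2.png

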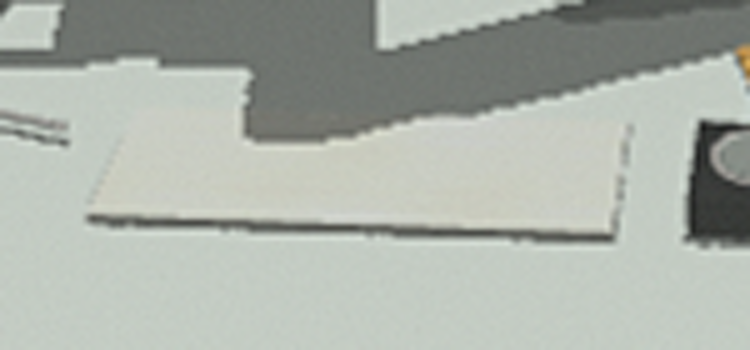

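Call:
{"method": "arm_command", "body": {
  "plan": [
    {"x": 0.8,"y": -0.2,"z": 0,"twist": 0.06,"jaw": 85},
    {"x": 0.8,"y": -0.2,"z": 0,"twist": 0.06,"jaw": 85},
    {"x": 0.8,"y": -0.2,"z": 0,"twist": 0.06,"jaw": 85},
    {"x": 0.8,"y": -0.2,"z": 0,"twist": 0.06,"jaw": 85},
    {"x": 0,"y": 0,"z": 0,"twist": -0.1,"jaw": 85},
    {"x": 0,"y": 0,"z": 0,"twist": -0.1,"jaw": 85},
    {"x": 0,"y": 0,"z": 0,"twist": 0,"jaw": 85},
    {"x": 0,"y": 0,"z": 0,"twist": 0,"jaw": 85}
  ]
}}

```text
t: 8.4
position: [0.0281, -0.3612, 0.2429]
tool_rot: [0.162, 0.985, -0.007, -0.063]
contact_force: [-0.2, -0.8, 1.1]
width: 0.0851
grip_force: 0.0
```

```bash
python3 -c "
from h import *
s,r=st();print(np.hypot(*r[:2,2]),np.degrees(np.arctan2(r[1,2],r[0,2])))"
```

```text
t 8.4 p [ 0.0281 -0.3612  0.2429] z [-0.1255  0.0072 -0.9921] yang 71.38 q [-1.6982  0.1631  2.0149 -0.1536  0.9603 -2.854 ] F [-0.2291 -0.7629  1.0965] M [ 0.0233 -0.0628  0.0161] w 0.0851 0.0
0.1256918860849931 176.73785691849403
```

Call:
{"method": "arm_command", "body": {
  "plan": [
    {"x": 0.95,"y": -0.3,"z": 0,"twist": 0.08,"jaw": 85},
    {"x": 0.95,"y": -0.3,"z": 0,"twist": 0.08,"jaw": 85},
    {"x": 0.95,"y": -0.3,"z": 0,"twist": 0.08,"jaw": 85},
    {"x": 0.95,"y": -0.3,"z": 0,"twist": 0.08,"jaw": 85},
    {"x": 0,"y": 0,"z": 0,"twist": -0.13,"jaw": 85},
    {"x": 0,"y": 0,"z": 0,"twist": -0.13,"jaw": 85},
    {"x": 0,"y": 0,"z": 0,"twist": 0,"jaw": 85},
    {"x": 0,"y": 0,"z": 0,"twist": 0,"jaw": 85}
  ]
}}

```text
t: 9.2
position: [-0.0466, -0.3567, 0.245]
tool_rot: [0.213, 0.972, -0.009, -0.096]
contact_force: [-0.2, -0.5, -0.2]
width: 0.085
grip_force: 0.0
```

```bash
python3 -c "
from h import *
s,r=st();print(np.hypot(*r[:2,2]),np.degrees(np.arctan2(r[1,2],r[0,2])))"
```

```text
t 9.2 p [-0.0466 -0.3567  0.245 ] z [-0.1905  0.0229 -0.9814] yang 65.56 q [-1.8537  0.1566  2.0277 -0.2368  0.939  -2.854 ] F [-0.1936 -0.4933 -0.1941] M [ 0.0257 -0.1243 -0.011 ] w 0.085 0.0
0.19187618505050238 173.14695960275898
```

```bash
cat >> h.py <<'E'
def leg(r,d,n,tw=0.):
    for k in range(n):
        print(np.round(r.T@(np.array(d)/n)/.03,2),round(tw/n,3)); r=r@R.from_rotvec([0,0,tw/n]).as_matrix()
    return r
E
python3 - <<'E'
from h import *
s,r=st(); p=s['position']
a=np.array([.42,-.27,.245]); b=np.array([.484,.340,.215])
r=leg(r,a-p,13); print(); r=leg(r,b-a,19,-.28)
E
```

```text
t 9.2 p [-0.0466 -0.3567  0.245 ] z [-0.1905  0.0229 -0.9814] yang 65.56 q [-1.8537  0.1566  2.0277 -0.2368  0.939  -2.854 ] F [-0.1936 -0.4933 -0.1941] M [ 0.0257 -0.1243 -0.011 ] w 0.085 0.0
[-0.97  0.7  -0.22] 0.0
[-0.97  0.7  -0.22] 0.0
[-0.97  0.7  -0.22] 0.0
[-0.97  0.7  -0.22] 0.0
[-0.97  0.7  -0.22] 0.0
[-0.97  0.7  -0.22] 0.0
[-0.97  0.7  -0.22] 0.0
[-0.97  0.7  -0.22] 0.0
[-0.97  0.7  -0.22] 0.0
[-0.97  0.7  -0.22] 0.0
[-0.97  0.7  -0.22] 0.0
[-0.97  0.7  -0.22] 0.0
[-0.97  0.7  -0.22] 0.0

[0.34 1.02 0.05] -0.015
[0.32 1.03 0.05] -0.015
[0.31 1.03 0.05] -0.015
[0.29 1.04 0.05] -0.015
[0.28 1.04 0.05] -0.015
[0.26 1.04 0.05] -0.015
[0.24 1.05 0.05] -0.015
[0.23 1.05 0.05] -0.015
[0.21 1.05 0.05] -0.015
[0.2  1.06 0.05] -0.015
[0.18 1.06 0.05] -0.015
[0.17 1.06 0.05] -0.015
[0.15 1.07 0.05] -0.015
[0.14 1.07 0.05] -0.015
[0.12 1.07 0.05] -0.015
[0.1  1.07 0.05] -0.015
[0.09 1.07 0.05] -0.015
[0.07 1.07 0.05] -0.015
[0.06 1.07 0.05] -0.015
```

The tool is now tilted 0.19 rad along the tray's x direction. With the tray gripped like this, tool twist will work as the tilt control. I'm going to the tray.

Call:
{"method": "arm_command", "body": {
  "plan": [
    {"x": -0.97,"y": 0.7,"z": -0.22,"twist": 0,"jaw": 85},
    {"x": -0.97,"y": 0.7,"z": -0.22,"twist": 0,"jaw": 85},
    {"x": -0.97,"y": 0.7,"z": -0.22,"twist": 0,"jaw": 85},
    {"x": -0.97,"y": 0.7,"z": -0.22,"twist": 0,"jaw": 85},
    {"x": -0.97,"y": 0.7,"z": -0.22,"twist": 0,"jaw": 85},
    {"x": -0.97,"y": 0.7,"z": -0.22,"twist": 0,"jaw": 85},
    {"x": -0.97,"y": 0.7,"z": -0.22,"twist": 0,"jaw": 85},
    {"x": -0.97,"y": 0.7,"z": -0.22,"twist": 0,"jaw": 85}
  ]
}}

```text
t: 10.0
position: [0.2415, -0.3023, 0.2448]
tool_rot: [0.214, 0.972, -0.01, -0.096]
contact_force: [0.6, -1.4, 0.1]
width: 0.0849
grip_force: 0.0
```

Call:
{"method": "arm_command", "body": {
  "plan": [
    {"x": -0.97,"y": 0.7,"z": -0.22,"twist": 0,"jaw": 85},
    {"x": -0.97,"y": 0.7,"z": -0.22,"twist": 0,"jaw": 85},
    {"x": -0.97,"y": 0.7,"z": -0.22,"twist": 0,"jaw": 85},
    {"x": -0.97,"y": 0.7,"z": -0.22,"twist": 0,"jaw": 85},
    {"x": -0.97,"y": 0.7,"z": -0.22,"twist": 0,"jaw": 85},
    {"x": 0.34,"y": 1.0,"z": 0.05,"twist": -0.02,"jaw": 85},
    {"x": 0.32,"y": 1.0,"z": 0.05,"twist": -0.02,"jaw": 85},
    {"x": 0.31,"y": 1.0,"z": 0.05,"twist": -0.02,"jaw": 85}
  ]
}}

```text
t: 10.8
position: [0.4282, -0.1734, 0.24]
tool_rot: [0.184, 0.978, -0.006, -0.096]
contact_force: [1.1, 1.3, 1.0]
width: 0.0848
grip_force: 0.0
```

Call:
{"method": "arm_command", "body": {
  "plan": [
    {"x": 0.29,"y": 1.0,"z": 0,"twist": -0.02,"jaw": 85},
    {"x": 0.28,"y": 1.0,"z": 0,"twist": -0.02,"jaw": 85},
    {"x": 0.26,"y": 1.0,"z": 0,"twist": -0.02,"jaw": 85},
    {"x": 0.24,"y": 1.0,"z": 0,"twist": -0.02,"jaw": 85},
    {"x": 0.23,"y": 1.0,"z": 0,"twist": -0.02,"jaw": 85},
    {"x": 0.21,"y": 1.0,"z": 0,"twist": -0.02,"jaw": 85},
    {"x": 0.2,"y": 1.0,"z": 0,"twist": -0.02,"jaw": 85},
    {"x": 0.18,"y": 1.0,"z": 0,"twist": -0.02,"jaw": 85}
  ]
}}

```text
t: 11.6
position: [0.4457, 0.0729, 0.2427]
tool_rot: [0.105, 0.99, 0.001, -0.096]
contact_force: [-0.2, -0.2, 0.0]
width: 0.0848
grip_force: 0.0
```

Call:
{"method": "arm_command", "body": {
  "plan": [
    {"x": 0.15,"y": 1.0,"z": 0,"twist": -0.02,"jaw": 85},
    {"x": 0.15,"y": 1.0,"z": 0,"twist": -0.02,"jaw": 85},
    {"x": 0.15,"y": 1.0,"z": 0,"twist": -0.02,"jaw": 85},
    {"x": 0.15,"y": 1.0,"z": 0,"twist": 0,"jaw": 85},
    {"x": 0.1,"y": 1.0,"z": 0,"twist": 0,"jaw": 85},
    {"x": 0.1,"y": 1.0,"z": 0,"twist": 0,"jaw": 85},
    {"x": 0.1,"y": 1.0,"z": 0,"twist": 0,"jaw": 85},
    {"x": 0,"y": 0,"z": 0,"twist": 0,"jaw": 85}
  ]
}}

```text
t: 12.4
position: [0.455, 0.2864, 0.2458]
tool_rot: [0.074, 0.993, 0.005, -0.095]
contact_force: [-0.2, -0.8, 1.2]
width: 0.0851
grip_force: 0.0
```

```bash
python3 - <<'E'
from h import *
s,r=st();print(np.hypot(*r[:2,2]),np.degrees(np.arctan2(r[1,2],r[0,2])))
im=arm.camera('wrist'); cv2.imwrite('pics/w1.png',im[:,:,::-1])
for n in ('tray_handle','tray_window','tray_park','trolley_center'):
    print(n,[(np.round(d['position'],4),round(d['confidence'],2)) for d in arm.pinpoint('wrist',n)[:2]])
E
```

```text
t 12.4 p [0.455  0.2864 0.2458] z [-0.1886  0.0243 -0.9818] yang 81.48 q [ 0.3082  0.4593  1.5323  0.083   1.3246 -1.1409] F [-0.2361 -0.7965  1.2274] M [-0.0023 -0.0981  0.059 ] w 0.0851 0.0
0.19014489098328116 172.65114666829595
tray_handle [(array([0.4838, 0.3405, 0.1201]), 0.82), (array([ 0.5315, -0.0166,  0.0012]), 0.54)]
tray_window [(array([0.4804, 0.3422, 0.0214]), 0.61)]
tray_park [(array([0.4625, 0.1859, 0.0089]), 0.96)]
trolley_center [(array([ 0.3947, -0.0057, -0.0008]), 0.2)]
```

View pics/w1.png

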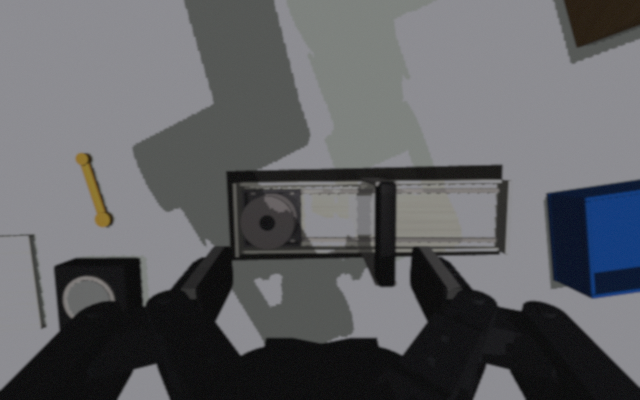

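```bash
python3 - <<'E'
from h import *
for a,b in (((228,172),(502,166)),((238,183),(506,180)),((236,257),(505,253))):
    P=proj('wrist',[a,b],.03); d=P[1]-P[0]; print(P,np.degrees(np.arctan2(d[1],d[0])))
P=proj('wrist',[(386,181),(386,285)],.135); print('bar',P)
s,r=st(); tip=np.array([.483,.340,.122])+.017*r[:,2]
pre=tip-.05*r[:,2]
print(tip); leg(r,pre-s['position'],4); print(); leg(r,tip-pre,4)
E
```

```text
[[0.4011 0.1748 0.03  ]
 [0.4441 0.5044 0.03  ]] 82.56485271353847
[[0.4162 0.1845 0.03  ]
 [0.4617 0.5075 0.03  ]] 81.97101844268857
[[0.507  0.1657 0.03  ]
 [0.5519 0.4977 0.03  ]] 82.29363244332441
bar [[0.4329 0.3427 0.135 ]
 [0.5258 0.3304 0.135 ]]
t 12.65 p [0.4544 0.2827 0.2455] z [-0.1907  0.0226 -0.9814] yang 81.28 q [ 0.303   0.4578  1.5365  0.081   1.3249 -1.1416] F [-0.0215  0.17   -0.4859] M [ 0.0049 -0.0845 -0.0145] w 0.0848 0.0
[0.4798 0.3404 0.1053]
[-0.36  0.51  0.7 ] 0.0
[-0.36  0.51  0.7 ] 0.0
[-0.36  0.51  0.7 ] 0.0
[-0.36  0.51  0.7 ] 0.0

[0.   0.   0.42] 0.0
[0.   0.   0.42] 0.0
[0.   0.   0.42] 0.0
[0.   0.   0.42] 0.0
```

Call:
{"method": "arm_command", "body": {
  "plan": [
    {"x": -0.36,"y": 0.5,"z": 0.7,"twist": -0.015,"jaw": 85},
    {"x": -0.36,"y": 0.5,"z": 0.7,"twist": 0,"jaw": 85},
    {"x": -0.36,"y": 0.5,"z": 0.7,"twist": 0,"jaw": 85},
    {"x": -0.36,"y": 0.5,"z": 0.7,"twist": 0,"jaw": 85},
    {"x": 0,"y": 0,"z": 0.42,"twist": 0,"jaw": 85},
    {"x": 0,"y": 0,"z": 0.42,"twist": 0,"jaw": 85},
    {"x": 0,"y": 0,"z": 0.42,"twist": 0,"jaw": 85},
    {"x": 0,"y": 0,"z": 0.42,"twist": 0,"jaw": 85}
  ]
}}

```text
t: 13.45
position: [0.4788, 0.3399, 0.1048]
tool_rot: [0.068, 0.993, 0.005, -0.096]
contact_force: [-0.3, 0.1, 0.3]
width: 0.0851
grip_force: 0.0
```

```bash
python3 -c "from h import *;st()"
```

```text
t 13.45 p [0.4788 0.3399 0.1048] z [-0.1902  0.0229 -0.9815] yang 82.17 q [ 0.3797  0.699   1.5236  0.1037  1.0909 -1.11  ] F [-0.3012  0.1473  0.3468] M [-0.014  -0.0833  0.0433] w 0.0851 0.0
```

Call:
{"method": "arm_command", "body": {
  "plan": [
    {"x": 0,"y": 0,"z": 0,"twist": 0,"jaw": 50},
    {"x": 0,"y": 0,"z": 0,"twist": 0,"jaw": 35},
    {"x": 0,"y": 0,"z": 0,"twist": 0,"jaw": 26},
    {"x": 0,"y": 0,"z": 0,"twist": 0,"jaw": 22},
    {"x": 0,"y": 0,"z": 0,"twist": 0,"jaw": 18},
    {"x": 0,"y": 0,"z": 0,"twist": 0,"jaw": 14},
    {"x": 0,"y": 0,"z": 0,"twist": 0,"jaw": 8},
    {"x": 0,"y": 0,"z": 0,"twist": 0,"jaw": 4}
  ],
  "force": 80
}}

```text
t: 14.25
position: [0.4797, 0.3413, 0.1059]
tool_rot: [0.068, 0.993, 0.006, -0.095]
contact_force: [0.4, 1.6, 6.1]
width: 0.015
grip_force: 78.6
```

```bash
python3 -c "from h import *;st()"
```

```text
t 14.25 p [0.4797 0.3413 0.1059] z [-0.1887  0.0245 -0.9817] yang 82.18 q [ 0.3808  0.6984  1.5204  0.1048  1.0927 -1.1097] F [0.3669 1.6462 6.0849] M [ 0.5301  0.0621 -0.0928] w 0.015 78.6
```

Gripped: opening 15 mm, 79 N. I'm working out a smooth lift and transfer.

```bash
python3 - <<'E'
from h import *
s,r=st(); 
d=np.array([.051,-.3525,.126])/.03
py=np.array([.1*k for k in range(1,10)]+[.95]*5+[.85,.7,.5,.3,.12,.05]); py=py/py.sum()
pz=np.array([.06,.15,.3,.4,.4,.4,.4,.4,.4,.4,.3,.2,.1]);pz=pz/pz.sum()
n=3+len(py); Y=np.zeros(n);Z=np.zeros(n);Y[3:]=py;Z[:len(pz)]=pz
for k in range(n): print(k,np.round(r.T@[d[0]*Y[k],d[1]*Y[k],d[2]*Z[k]],2))
E
```

```text
t 14.25 p [0.4797 0.3413 0.1059] z [-0.1887  0.0245 -0.9817] yang 82.18 q [ 0.3808  0.6984  1.5204  0.1048  1.0927 -1.1097] F [0.3669 1.6462 6.0849] M [ 0.5301  0.0621 -0.0928] w 0.015 78.6
0 [ 0.01 -0.   -0.06]
1 [ 0.03 -0.   -0.16]
2 [ 0.06 -0.   -0.32]
3 [ 0.05 -0.1  -0.43]
4 [ 0.03 -0.19 -0.43]
5 [-0.   -0.29 -0.44]
6 [-0.03 -0.39 -0.44]
7 [-0.06 -0.49 -0.45]
8 [-0.08 -0.58 -0.45]
9 [-0.11 -0.68 -0.46]
10 [-0.16 -0.78 -0.36]
11 [-0.21 -0.87 -0.26]
12 [-0.24 -0.92 -0.15]
13 [-0.26 -0.92 -0.05]
14 [-0.26 -0.92 -0.05]
15 [-0.26 -0.92 -0.05]
16 [-0.26 -0.92 -0.05]
17 [-0.23 -0.82 -0.04]
18 [-0.19 -0.68 -0.04]
19 [-0.14 -0.48 -0.03]
20 [-0.08 -0.29 -0.02]
21 [-0.03 -0.12 -0.01]
22 [-0.01 -0.05 -0.  ]
```

Call:
{"method": "arm_command", "body": {
  "plan": [
    {"x": 0.01,"y": 0,"z": -0.06,"twist": 0,"jaw": 4},
    {"x": 0.03,"y": 0,"z": -0.16,"twist": 0,"jaw": 4},
    {"x": 0.06,"y": 0,"z": -0.32,"twist": 0,"jaw": 4},
    {"x": 0.05,"y": -0.1,"z": -0.43,"twist": 0,"jaw": 4},
    {"x": 0.03,"y": -0.19,"z": -0.43,"twist": 0,"jaw": 4},
    {"x": 0,"y": -0.29,"z": -0.44,"twist": 0,"jaw": 4},
    {"x": -0.03,"y": -0.39,"z": -0.44,"twist": 0,"jaw": 4},
    {"x": -0.06,"y": -0.49,"z": -0.45,"twist": 0,"jaw": 4}
  ]
}}

```text
t: 15.05
position: [0.4862, 0.2945, 0.1874]
tool_rot: [0.068, 0.993, 0.005, -0.096]
contact_force: [0.9, 0.2, -7.7]
width: 0.0148
grip_force: 78.3
```

Call:
{"method": "arm_command", "body": {
  "plan": [
    {"x": -0.08,"y": -0.58,"z": -0.45,"twist": 0,"jaw": 4},
    {"x": -0.11,"y": -0.68,"z": -0.46,"twist": 0,"jaw": 4},
    {"x": -0.16,"y": -0.78,"z": -0.36,"twist": 0,"jaw": 4},
    {"x": -0.21,"y": -0.87,"z": -0.26,"twist": 0,"jaw": 4},
    {"x": -0.24,"y": -0.92,"z": -0.15,"twist": 0,"jaw": 4},
    {"x": -0.26,"y": -0.92,"z": -0.05,"twist": 0,"jaw": 4},
    {"x": -0.26,"y": -0.92,"z": -0.05,"twist": 0,"jaw": 4},
    {"x": -0.26,"y": -0.92,"z": -0.05,"twist": 0,"jaw": 4}
  ]
}}

```text
t: 15.85
position: [0.5153, 0.0897, 0.2322]
tool_rot: [0.068, 0.993, 0.005, -0.096]
contact_force: [0.1, -0.9, -7.2]
width: 0.0146
grip_force: 78.3
```

Call:
{"method": "arm_command", "body": {
  "plan": [
    {"x": -0.26,"y": -0.92,"z": -0.05,"twist": 0,"jaw": 4},
    {"x": -0.23,"y": -0.82,"z": -0.04,"twist": 0,"jaw": 4},
    {"x": -0.19,"y": -0.68,"z": -0.04,"twist": 0,"jaw": 4},
    {"x": -0.14,"y": -0.48,"z": -0.03,"twist": 0,"jaw": 4},
    {"x": -0.08,"y": -0.29,"z": -0.02,"twist": 0,"jaw": 4},
    {"x": -0.03,"y": -0.12,"z": 0,"twist": 0,"jaw": 4},
    {"x": -0.01,"y": -0.05,"z": 0,"twist": 0,"jaw": 4},
    {"x": 0,"y": 0,"z": 0,"twist": 0,"jaw": 4}
  ]
}}

```text
t: 16.65
position: [0.5303, -0.0109, 0.2317]
tool_rot: [0.067, 0.993, 0.005, -0.097]
contact_force: [0.4, 0.3, -6.7]
width: 0.0149
grip_force: 78.3
```

```bash
cat >> h.py <<'E'
def look(names=('trolley_center','tray_park','tray_window','tray_handle'),cams=('wrist','scene','top'),save=None):
    for c in cams:
        im=arm.camera(c)
        if save: cv2.imwrite(f'pics/{save}_{c}.png',im[:,:,::-1])
        for n in names: print(c,n,[(np.round(d['position'],4),round(d['confidence'],2)) for d in arm.pinpoint(c,n)[:2]])
E
python3 -c "
from h import *
st();look(save='a')"
```

```text
t 16.65 p [ 0.5303 -0.0109  0.2317] z [-0.1912  0.0233 -0.9813] yang 82.24 q [-0.2205  0.4825  1.5354 -0.0197  1.3166 -1.6489] F [ 0.4283  0.3182 -6.7181] M [ 0.3362 -0.4259 -0.0598] w 0.0149 78.3
wrist trolley_center []
wrist tray_park [(array([ 0.4866, -0.2903, -0.0012]), 0.27)]
wrist tray_window []
wrist tray_handle [(array([ 0.5347, -0.013 ,  0.2476]), 0.94)]
scene trolley_center [(array([ 0.5188, -0.13  ,  0.1477]), 0.48)]
scene tray_park [(array([ 0.508 , -0.1679,  0.1316]), 0.71)]
scene tray_window []
scene tray_handle [(array([ 0.5316, -0.0127,  0.248 ]), 0.74)]
top trolley_center [(array([ 0.5188, -0.1318,  0.1508]), 0.71)]
top tray_park [(array([ 0.5057, -0.1698,  0.139 ]), 0.68)]
top tray_window [(array([ 0.5327, -0.0096,  0.147 ]), 0.88)]
top tray_handle [(array([ 0.5325, -0.0124,  0.2474]), 0.76)]
```

View pics/a_wrist.png

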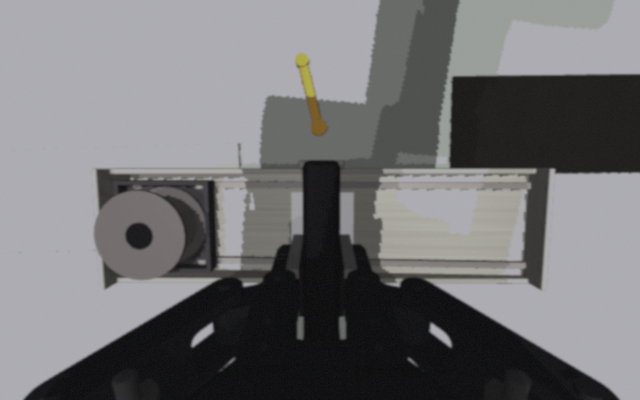

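The wrist view shows the trolley still parked, with the pan's right rim at column 214, the reel in it and the bar at columns 303–340. The tray is about 9 cm above the reader. Now I'm tilting the rails to about level.

Call:
{"method": "arm_command", "body": {
  "plan": [
    {"x": 0,"y": 0,"z": 0,"twist": 0.02,"jaw": 4},
    {"x": 0,"y": 0,"z": 0,"twist": 0.04,"jaw": 4},
    {"x": 0,"y": 0,"z": 0,"twist": 0.05,"jaw": 4},
    {"x": 0,"y": 0,"z": 0,"twist": 0.05,"jaw": 4},
    {"x": 0,"y": 0,"z": 0,"twist": 0.05,"jaw": 4},
    {"x": 0,"y": 0,"z": 0,"twist": 0.04,"jaw": 4},
    {"x": 0,"y": 0,"z": 0,"twist": 0.02,"jaw": 4},
    {"x": 0,"y": 0,"z": 0,"twist": 0,"jaw": 4}
  ]
}}

```text
t: 18.2
position: [0.5307, -0.0116, 0.2317]
tool_rot: [0.201, 0.975, -0.008, -0.096]
contact_force: [0.1, 0.4, -7.0]
width: 0.015
grip_force: 78.3
```

```bash
cat > k.py <<'E'
from h import *
def pan(save):
    s=arm.sense(); im=arm.camera('wrist'); cv2.imwrite(f'pics/{save}.png',im[:,:,::-1])
    g=im[184:200].mean(axis=(0,2)); return s,g
E
python3 - <<'E'
from k import *
g0=cv2.imread('pics/a_wrist.png')[184:200].mean(axis=(0,2))
s,r=st(); _,g=pan('b0')
print('park',g0[100:420:6].astype(int)); print('now',g[100:420:6].astype(int))
for c in('top',): look(('trolley_center','tray_park','tray_window','reel'),(c,))
E
```

```text
t 18.2 p [ 0.5307 -0.0116  0.2317] z [-0.1903  0.0227 -0.9815] yang 67.0 q [-0.2214  0.4826  1.5349 -0.0203  1.316  -1.3787] F [ 0.1126  0.3543 -6.9665] M [ 0.3506 -0.4558 -0.0258] w 0.015 78.3
park [ 56  55  65  68  71  90 104  92  88  91  87  76  77  79  77  65  73  73
  41  60 158 164 167 170 161 125 110 110 110 111 111 111 130 133  30  27
  26  25  24  19  84 112 109  82  81  81 112 155 159 161 166 169 166 167]
now [ 53  51  61  68  69  86 110  93  86  90  87  75  74  73  72  65  66  63
  41  53 142 166 166 163 126 107 108 108 109 109 109 110 127 130  29  18
  18  18  18  17  83 110 107  80  80  80 137 157 156 155 155 153 154 155]
top trolley_center [(array([ 0.4856, -0.1265,  0.1559]), 0.89)]
top tray_park [(array([ 0.4666, -0.1641,  0.143 ]), 0.73)]
top tray_window [(array([ 0.5308, -0.0164,  0.1463]), 0.96), (array([ 0.5362, -0.0126,  0.2465]), 0.35)]
top reel [(array([ 0.4863, -0.1276,  0.1543]), 0.87)]
```

Call:
{"method": "arm_command", "body": {
  "plan": [
    {"x": 0,"y": 0,"z": 0,"twist": 0.02,"jaw": 4},
    {"x": 0,"y": 0,"z": 0,"twist": 0.02,"jaw": 4},
    {"x": 0,"y": 0,"z": 0,"twist": 0,"jaw": 4},
    {"x": 0,"y": 0,"z": 0,"twist": 0,"jaw": 4},
    {"x": 0,"y": 0,"z": 0,"twist": 0,"jaw": 4},
    {"x": 0,"y": 0,"z": 0,"twist": 0,"jaw": 4},
    {"x": 0,"y": 0,"z": 0,"twist": 0,"jaw": 4},
    {"x": 0,"y": 0,"z": 0,"twist": 0,"jaw": 4}
  ]
}}

```text
t: 19.3
position: [0.5306, -0.0116, 0.2317]
tool_rot: [0.22, 0.971, -0.01, -0.096]
contact_force: [-0.1, -0.9, -6.9]
width: 0.015
grip_force: 78.3
```

```bash
cat > k.py <<'E'
from h import *
import json,os,sys
C=np.array([.514,-.0096])
def edges(im):
    g=im[184:200].mean(axis=(0,2)); d=np.diff(cv2.GaussianBlur(g[None],(5,1),0)[0]); return [int(i) for i in np.argsort(-np.abs(d))[:14]]
def meas(tag):
    s=arm.sense(); r=R.from_quat(s['tool_rot']).as_matrix(); a=np.arctan2(r[1,1],r[0,1]); u=np.array([np.cos(a),np.sin(a)])
    u0=np.array([np.cos(np.radians(67)),np.sin(np.radians(67))]); x0=(np.array([.486,-.127])-C)@u0
    out=[]
    arm.camera('top')
    for n in ('trolley_center','reel'):
        out+=[round(float((d['position'][:2]-C)@u-x0),4) for d in arm.pinpoint('top',n)[:1]]
    im=arm.camera('wrist'); cv2.imwrite(f'pics/{tag}.png',im[:,:,::-1])
    th=np.radians(82.2)-a
    L=json.load(open('log.json')) if os.path.exists('log.json') else []
    L.append([s['t'],float(th),out]); json.dump(L,open('log.json','w'))
    print('t',round(s['t'],2),'theta',round(th,4),'travel',out,'t now',round(arm.sense()['t'],2))
    return im
E
python3 - <<'E'
from k import *
im=meas('b1'); g=im[184:200].mean(axis=(0,2)); print(g[100:420:6].astype(int))
E
```

```text
t 19.3 theta 0.3044 travel [0.0145, 0.0124] t now 19.5
[ 54  52  51  52  51  69 142  65  64  89 108  94  93  94  92  85  75  75
  74  68  72  68  53  64 100 109 109 109 110 110 111 111 129 131  28  18
  18  18  17  17  86 111 108  81  81  80 136 157 157 157 156 156 155 155]
```

Call:
{"method": "arm_command", "body": {
  "plan": [
    {"x": 0,"y": 0,"z": 0,"twist": -0.02,"jaw": 4},
    {"x": 0,"y": 0,"z": 0,"twist": -0.015,"jaw": 4},
    {"x": 0,"y": 0,"z": 0,"twist": 0,"jaw": 4},
    {"x": 0,"y": 0,"z": 0,"twist": 0,"jaw": 4},
    {"x": 0,"y": 0,"z": 0,"twist": 0,"jaw": 4},
    {"x": 0,"y": 0,"z": 0,"twist": 0,"jaw": 4},
    {"x": 0,"y": 0,"z": 0,"twist": 0,"jaw": 4},
    {"x": 0,"y": 0,"z": 0,"twist": 0,"jaw": 4}
  ]
}}

```text
t: 20.3
position: [0.5306, -0.0116, 0.2317]
tool_rot: [0.203, 0.974, -0.008, -0.096]
contact_force: [0.7, 0.6, -6.6]
width: 0.0148
grip_force: 78.3
```

```bash
python3 - <<'E'
from k import *
im=meas('b2'); g=im[184:200].mean(axis=(0,2)); print(g[100:420:6].astype(int))
E
```

```text
t 20.3 theta 0.27 travel [0.0657, 0.0623] t now 20.5
[ 52  52  51  51  51  76 152 163 165 166 166 166 167 167 166 165 167 168
  84  27  71  87  67  61  60  59  57  54  49  43  40  42  43  41  18  17
  18  18  18  17  82 110 107  80  81  80 141 158 157 156 156 156 155 158]
```

Call:
{"method": "arm_command", "body": {
  "plan": [
    {"x": 0,"y": 0,"z": 0,"twist": -0.021,"jaw": 4},
    {"x": 0,"y": 0,"z": 0,"twist": 0,"jaw": 4},
    {"x": 0,"y": 0,"z": 0,"twist": 0,"jaw": 4},
    {"x": 0,"y": 0,"z": 0,"twist": 0,"jaw": 4},
    {"x": 0,"y": 0,"z": 0,"twist": 0,"jaw": 4},
    {"x": 0,"y": 0,"z": 0,"twist": 0,"jaw": 4},
    {"x": 0,"y": 0,"z": 0,"twist": 0,"jaw": 4},
    {"x": 0,"y": 0,"z": 0,"twist": 0,"jaw": 4}
  ]
}}

```text
t: 21.3
position: [0.5306, -0.0117, 0.2317]
tool_rot: [0.193, 0.976, -0.007, -0.096]
contact_force: [0.2, -0.4, -7.1]
width: 0.0148
grip_force: 78.3
```

```bash
python3 - <<'E'
from k import *
im=meas('b3'); g=im[184:200].mean(axis=(0,2)); print(g[100:420:6].astype(int))
d=np.diff(cv2.GaussianBlur(g[None],(5,1),0)[0]); print('L',100+np.argmin(d[100:300]))
for f in('b2',): 
    g=cv2.imread(f'pics/{f}.png')[184:200].mean(axis=(0,2)); d=np.diff(cv2.GaussianBlur(g[None],(5,1),0)[0]); print('L b2',100+np.argmin(d[100:300]))
E
```

```text
t 21.3 theta 0.2493 travel [0.1221] t now 21.5
[ 50  51  49  50  50  81 145 160 160 162 161 159 161 160 162 162 160 163
 163 164 163 164 164 163 126 106 106 106 106  99  30  43  55  48  17  19
  16  17  17  16  30  38  39  39  30  34 133 149 150 148 153 151 156 157]
L 275
L b2 206
```

Call:
{"method": "arm_command", "body": {
  "plan": [
    {"x": 0,"y": 0,"z": 0,"twist": -0.037,"jaw": 4},
    {"x": 0,"y": 0,"z": 0,"twist": -0.037,"jaw": 4},
    {"x": 0,"y": 0,"z": 0,"twist": 0,"jaw": 4},
    {"x": 0,"y": 0,"z": 0,"twist": 0,"jaw": 4},
    {"x": 0,"y": 0,"z": 0,"twist": 0,"jaw": 4},
    {"x": 0,"y": 0,"z": 0,"twist": 0.037,"jaw": 4},
    {"x": 0,"y": 0,"z": 0,"twist": 0.037,"jaw": 4},
    {"x": 0,"y": 0,"z": 0,"twist": 0,"jaw": 4}
  ]
}}

```text
t: 22.3
position: [0.5306, -0.0116, 0.2317]
tool_rot: [0.193, 0.976, -0.007, -0.096]
contact_force: [0.4, -0.8, -7.5]
width: 0.0146
grip_force: 78.3
```

```bash
python3 - <<'E'
from k import *
im=meas('b4'); g=im[184:200].mean(axis=(0,2)); print(g[250:460:3].astype(int))
print(cv2.imread('pics/b3.png')[184:200].mean(axis=(0,2))[250:460:3].astype(int))
E
```

```text
t 22.3 theta 0.2496 travel [0.1322, 0.1333] t now 22.5
[106 106 106 106 106 106 107 107 107 107 107 107  82  42  31  39  48  52
  19  20  18  18  18  18  17  18  17  18  17  15  33  45  44  43  41  39
  36  36  40  40  33  32  27  42  82 151 150 152 148 152 153 152 152 151
 156 156 156 155 157 154 157 160 159 159 158 161 158 160 157 159]
[106 106 106 106 106 106 106 106  99  47  30  34  43  53  55  51  48  48
  17  20  19  17  16  16  17  17  17  17  16  14  30  40  38  35  39  40
  39  31  30  25  34  79 133 150 149 153 150 152 148 152 153 151 151 150
 156 155 157 155 157 155 157 160 159 158 157 161 159 159 156 160]
```

Call:
{"method": "arm_command", "body": {
  "plan": [
    {"x": 0,"y": 0,"z": 0,"twist": 0.012,"jaw": 4},
    {"x": 0,"y": 0,"z": 0,"twist": 0,"jaw": 4},
    {"x": 0,"y": 0,"z": 0,"twist": 0,"jaw": 4},
    {"x": 0,"y": 0,"z": 0,"twist": 0,"jaw": 4},
    {"x": 0,"y": 0,"z": 0,"twist": 0,"jaw": 4},
    {"x": 0,"y": 0,"z": 0,"twist": 0,"jaw": 4},
    {"x": 0,"y": 0,"z": 0,"twist": 0,"jaw": 4},
    {"x": 0,"y": 0,"z": 0,"twist": -0.012,"jaw": 4}
  ]
}}

```text
t: 23.3
position: [0.5306, -0.0116, 0.2317]
tool_rot: [0.193, 0.977, -0.007, -0.096]
contact_force: [-0.1, -0.1, -7.1]
width: 0.0148
grip_force: 78.3
```

```bash
cat >> k.py <<'E'
def mid(im):
    g=im[184:200].mean(axis=(0,2)); d=np.diff(cv2.GaussianBlur(g[None],(5,1),0)[0])
    l=230+np.argmin(d[230:302]); r=345+np.argmax(d[345:440]); 
    print('edges',l,r,'travel',round(.12+((l+r)/2-323)/1357,4)); 
E
python3 - <<'E'
from k import *
for f in ('b3','b4'): mid(cv2.imread(f'pics/{f}.png'))
mid(meas('b5'))
E
```

```text
edges 275 373 travel 0.1207
edges 286 382 travel 0.1281
t 23.3 theta 0.2487 travel [0.1237, 0.1282] t now 23.5
edges 284 380 travel 0.1266
```

Call:
{"method": "arm_command", "body": {
  "plan": [
    {"x": 0,"y": 0,"z": 0,"twist": -0.014,"jaw": 4},
    {"x": 0,"y": 0,"z": 0,"twist": 0,"jaw": 4},
    {"x": 0,"y": 0,"z": 0,"twist": 0,"jaw": 4},
    {"x": 0,"y": 0,"z": 0,"twist": 0,"jaw": 4},
    {"x": 0,"y": 0,"z": 0,"twist": 0,"jaw": 4},
    {"x": 0,"y": 0,"z": 0,"twist": 0,"jaw": 4},
    {"x": 0,"y": 0,"z": 0,"twist": 0.013,"jaw": 4},
    {"x": 0,"y": 0,"z": 0,"twist": 0,"jaw": 4}
  ]
}}

```text
t: 24.3
position: [0.5306, -0.0116, 0.2317]
tool_rot: [0.193, 0.977, -0.007, -0.096]
contact_force: [-0.7, 0.4, -6.7]
width: 0.0145
grip_force: 78.3
```

```bash
python3 - <<'E'
from k import *
mid(meas('b6'))
E
```

```text
t 24.3 theta 0.2487 travel [0.1328, 0.1322] t now 24.5
edges 289 385 travel 0.1303
```

Call:
{"method": "arm_command", "body": {
  "plan": [
    {"x": 0,"y": 0,"z": 0,"twist": -0.017,"jaw": 4},
    {"x": 0,"y": 0,"z": 0,"twist": 0,"jaw": 4},
    {"x": 0,"y": 0,"z": 0,"twist": 0,"jaw": 4},
    {"x": 0,"y": 0,"z": 0,"twist": 0,"jaw": 4},
    {"x": 0,"y": 0,"z": 0,"twist": 0,"jaw": 4},
    {"x": 0,"y": 0,"z": 0,"twist": 0,"jaw": 4},
    {"x": 0,"y": 0,"z": 0,"twist": 0.014,"jaw": 4},
    {"x": 0,"y": 0,"z": 0,"twist": 0,"jaw": 4}
  ]
}}

```text
t: 25.3
position: [0.5306, -0.0116, 0.2317]
tool_rot: [0.191, 0.977, -0.007, -0.096]
contact_force: [-0.4, 0.1, -7.0]
width: 0.0148
grip_force: 78.3
```

```bash
python3 - <<'E'
from k import *
mid(meas('b7'))
E
```

```text
t 25.3 theta 0.2458 travel [0.1266, 0.1262] t now 25.5
edges 279 375 travel 0.1229
```

Call:
{"method": "arm_command", "body": {
  "plan": [
    {"x": 0,"y": 0,"z": 0,"twist": 0.008,"jaw": 4},
    {"x": 0,"y": 0,"z": 0,"twist": 0,"jaw": 4},
    {"x": 0,"y": 0,"z": 0,"twist": 0,"jaw": 4},
    {"x": 0,"y": 0,"z": 0,"twist": 0,"jaw": 4},
    {"x": 0,"y": 0,"z": 0,"twist": 0,"jaw": 4},
    {"x": 0,"y": 0,"z": 0,"twist": 0,"jaw": 4},
    {"x": 0,"y": 0,"z": 0,"twist": 0,"jaw": 4},
    {"x": 0,"y": 0,"z": 0,"twist": -0.005,"jaw": 4}
  ]
}}

```text
t: 26.3
position: [0.5306, -0.0116, 0.2317]
tool_rot: [0.192, 0.977, -0.007, -0.096]
contact_force: [-0.6, -0.4, -7.4]
width: 0.0146
grip_force: 78.3
```

```bash
python3 - <<'E'
from k import *
mid(meas('b8'))
E
```

```text
t 26.3 theta 0.2481 travel [0.1179, 0.119] t now 26.5
edges 271 374 travel 0.1196
```

Call:
{"method": "arm_command", "body": {
  "plan": [
    {"x": 0,"y": 0,"z": 0,"twist": -0.001,"jaw": 4},
    {"x": 0,"y": 0,"z": 0,"twist": 0,"jaw": 4},
    {"x": 0,"y": 0,"z": 0,"twist": 0,"jaw": 4},
    {"x": 0,"y": 0,"z": 0,"twist": 0,"jaw": 4},
    {"x": 0,"y": 0,"z": 0,"twist": 0,"jaw": 4},
    {"x": 0,"y": 0,"z": 0,"twist": 0,"jaw": 4},
    {"x": 0,"y": 0,"z": 0,"twist": 0,"jaw": 4},
    {"x": 0,"y": 0,"z": 0,"twist": 0,"jaw": 4}
  ]
}}

```text
t: 27.3
position: [0.5306, -0.0116, 0.2317]
tool_rot: [0.192, 0.977, -0.007, -0.096]
contact_force: [0.3, 0.3, -7.2]
width: 0.0148
grip_force: 78.3
```

```bash
python3 - <<'E'
from k import *
mid(meas('b9'))
E
```

```text
t 27.3 theta 0.2474 travel [0.1189, 0.1178] t now 27.5
edges 273 374 travel 0.1204
```

View pics/b9.png

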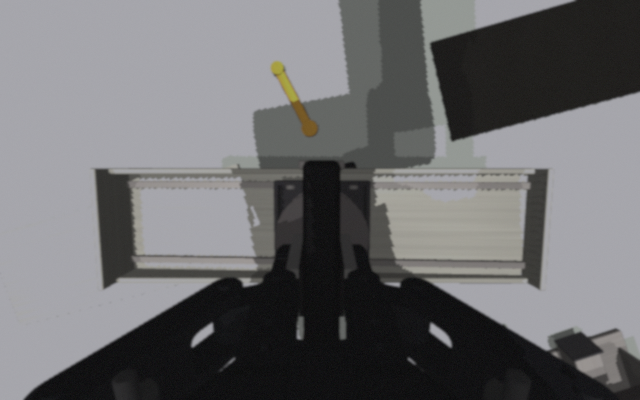

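The trolley stands still in the middle, with the pan at columns 273–371 under the bar (321). I'll hold a little longer for margin.

Call:
{"method": "arm_command", "body": {
  "plan": [
    {"x": 0,"y": 0,"z": 0,"twist": 0,"jaw": 4},
    {"x": 0,"y": 0,"z": 0,"twist": 0,"jaw": 4},
    {"x": 0,"y": 0,"z": 0,"twist": 0,"jaw": 4},
    {"x": 0,"y": 0,"z": 0,"twist": 0,"jaw": 4},
    {"x": 0,"y": 0,"z": 0,"twist": 0,"jaw": 4},
    {"x": 0,"y": 0,"z": 0,"twist": 0,"jaw": 4},
    {"x": 0,"y": 0,"z": 0,"twist": 0,"jaw": 4},
    {"x": 0,"y": 0,"z": 0,"twist": 0,"jaw": 4}
  ]
}}

```text
t: 28.3
position: [0.5306, -0.0116, 0.2317]
tool_rot: [0.192, 0.977, -0.007, -0.096]
contact_force: [-0.6, 0.2, -7.2]
width: 0.015
grip_force: 78.3
```

```bash
python3 - <<'E'
from k import *
mid(meas('b10'))
E
```

```text
t 28.3 theta 0.2474 travel [0.1234, 0.1221] t now 28.5
edges 279 376 travel 0.1233
```

Call:
{"method": "arm_command", "body": {
  "plan": [
    {"x": 0,"y": 0,"z": 0,"twist": -0.01,"jaw": 4},
    {"x": 0,"y": 0,"z": 0,"twist": 0,"jaw": 4},
    {"x": 0,"y": 0,"z": 0,"twist": 0,"jaw": 4},
    {"x": 0,"y": 0,"z": 0,"twist": 0,"jaw": 4},
    {"x": 0,"y": 0,"z": 0,"twist": 0,"jaw": 4},
    {"x": 0,"y": 0,"z": 0,"twist": 0,"jaw": 4},
    {"x": 0,"y": 0,"z": 0,"twist": 0,"jaw": 4},
    {"x": 0,"y": 0,"z": 0,"twist": 0,"jaw": 4}
  ]
}}

```text
t: 29.3
position: [0.5306, -0.0116, 0.2317]
tool_rot: [0.187, 0.978, -0.007, -0.096]
contact_force: [-0.7, 0.7, -7.5]
width: 0.0145
grip_force: 78.3
```

```bash
python3 - <<'E'
from k import *
mid(meas('b11'))
E
```

```text
t 29.3 theta 0.2375 travel [0.1264, 0.128] t now 29.5
edges 280 376 travel 0.1237
```

Call:
{"method": "arm_command", "body": {
  "plan": [
    {"x": 0,"y": 0,"z": 0,"twist": -0.022,"jaw": 4},
    {"x": 0,"y": 0,"z": 0,"twist": 0,"jaw": 4},
    {"x": 0,"y": 0,"z": 0,"twist": 0,"jaw": 4},
    {"x": 0,"y": 0,"z": 0,"twist": 0,"jaw": 4},
    {"x": 0,"y": 0,"z": 0,"twist": 0,"jaw": 4},
    {"x": 0,"y": 0,"z": 0,"twist": 0,"jaw": 4},
    {"x": 0,"y": 0,"z": 0,"twist": 0,"jaw": 4},
    {"x": 0,"y": 0,"z": 0,"twist": 0.034,"jaw": 4}
  ]
}}

```text
t: 30.3
position: [0.5306, -0.0116, 0.2317]
tool_rot: [0.193, 0.976, -0.007, -0.096]
contact_force: [-0.2, 0.4, -7.0]
width: 0.0146
grip_force: 78.3
```

```bash
cat >> k.py <<'E'
def left(im):
    g=im[184:200].mean(axis=(0,2)); d=np.diff(cv2.GaussianBlur(g[None],(5,1),0)[0])
    print(g[100:300:5].astype(int)); 
E
python3 - <<'E'
from k import *
im=meas('b12');left(im)
E
```

```text
t 30.3 theta 0.2502 travel [0.1042, 0.103] t now 30.5
[ 50  51  50  51  49  50  81 146 155 161 159 159 162 162 163 161 160 163
 163 163 163 162 160 165 165 163 162 163 147  39  31  47  59  52  54  59
  58  58  57  56]
```

Call:
{"method": "arm_command", "body": {
  "plan": [
    {"x": 0,"y": 0,"z": 0,"twist": 0.006,"jaw": 4},
    {"x": 0,"y": 0,"z": 0,"twist": 0,"jaw": 4},
    {"x": 0,"y": 0,"z": 0,"twist": 0,"jaw": 4},
    {"x": 0,"y": 0,"z": 0,"twist": 0,"jaw": 4},
    {"x": 0,"y": 0,"z": 0,"twist": 0,"jaw": 4},
    {"x": 0,"y": 0,"z": 0,"twist": 0,"jaw": 4},
    {"x": 0,"y": 0,"z": 0,"twist": 0,"jaw": 4},
    {"x": 0,"y": 0,"z": 0,"twist": 0,"jaw": 4}
  ]
}}

```text
t: 31.3
position: [0.5306, -0.0116, 0.2317]
tool_rot: [0.196, 0.976, -0.008, -0.096]
contact_force: [0.1, -0.2, -7.4]
width: 0.015
grip_force: 78.3
```

```bash
python3 - <<'E'
from k import *
im=meas('b13');left(im)
E
```

```text
t 31.3 theta 0.2552 travel [0.0593, 0.0611] t now 31.5
[ 52  52  52  52  51  52  79 148 155 166 166 167 167 166 164 167 167 114
  36  53  86 110  95  96  85  73  74  75  52  47  45  42  38  44  45  39
  35  81 111 132]
```

Call:
{"method": "arm_command", "body": {
  "plan": [
    {"x": 0,"y": 0,"z": 0,"twist": 0.02,"jaw": 4},
    {"x": 0,"y": 0,"z": 0,"twist": 0,"jaw": 4},
    {"x": 0,"y": 0,"z": 0,"twist": 0,"jaw": 4},
    {"x": 0,"y": 0,"z": 0,"twist": 0,"jaw": 4},
    {"x": 0,"y": 0,"z": 0,"twist": 0,"jaw": 4},
    {"x": 0,"y": 0,"z": 0,"twist": 0,"jaw": 4},
    {"x": 0,"y": 0,"z": 0,"twist": 0,"jaw": 4},
    {"x": 0,"y": 0,"z": 0,"twist": -0.01,"jaw": 4}
  ]
}}

```text
t: 32.3
position: [0.5306, -0.0116, 0.2317]
tool_rot: [0.201, 0.975, -0.008, -0.096]
contact_force: [-0.1, -0.3, -7.3]
width: 0.0151
grip_force: 78.3
```

```bash
python3 - <<'E'
from k import *
im=meas('b14');left(im)
left(cv2.imread('pics/b0.png'))
E
```

```text
t 32.3 theta 0.2646 travel [0.0266, 0.0275] t now 32.5
[ 53  52  52  52  51  52  75 147 157  74  54  74  93 112  96  92  94  94
  91  86  75  71  76  73  64  74  72  55  23  80  92 110 110 110 111 111
 111 112 119 132]
[ 53  51  55  76  63  72  86 109 103  88  87  90  87  76  76  75  72  72
  65  62  68  69  21  69 142 166 167 167 157 116 107 108 108 108 109 109
 109 110 115 129]
```

Call:
{"method": "arm_command", "body": {
  "plan": [
    {"x": 0,"y": 0,"z": 0,"twist": 0.004,"jaw": 4},
    {"x": 0,"y": 0,"z": 0,"twist": 0,"jaw": 4},
    {"x": 0,"y": 0,"z": 0,"twist": 0,"jaw": 4},
    {"x": 0,"y": 0,"z": 0,"twist": 0,"jaw": 4},
    {"x": 0,"y": 0,"z": 0,"twist": 0,"jaw": 4},
    {"x": 0,"y": 0,"z": 0,"twist": 0,"jaw": 4},
    {"x": 0,"y": 0,"z": 0,"twist": 0,"jaw": 4},
    {"x": 0,"y": 0,"z": 0,"twist": 0,"jaw": 4}
  ]
}}

```text
t: 33.3
position: [0.5306, -0.0116, 0.2317]
tool_rot: [0.203, 0.974, -0.008, -0.096]
contact_force: [0.8, 0.7, -7.3]
width: 0.0146
grip_force: 78.3
```

```bash
python3 - <<'E'
from k import *
im=meas('b15');g=im[184:200].mean(axis=(0,2));print(200+np.argmin(g[200:255]),[200+np.argmin(cv2.imread(f'pics/{f}.png')[184:200].mean(axis=(0,2))[200:255]) for f in('b0','b14')])
E
```

```text
t 33.3 theta 0.269 travel [0.0021, 0.0021] t now 33.5
211 [np.int64(211), np.int64(239)]
```

Call:
{"method": "arm_command", "body": {
  "plan": [
    {"x": 0,"y": 0,"z": 0,"twist": -0.015,"jaw": 4},
    {"x": 0,"y": 0,"z": 0,"twist": -0.03,"jaw": 4},
    {"x": 0,"y": 0,"z": 0,"twist": -0.045,"jaw": 4},
    {"x": 0,"y": 0,"z": 0,"twist": -0.055,"jaw": 4},
    {"x": 0,"y": 0,"z": 0,"twist": -0.055,"jaw": 4},
    {"x": 0,"y": 0,"z": 0,"twist": -0.045,"jaw": 4},
    {"x": 0,"y": 0,"z": 0,"twist": -0.03,"jaw": 4},
    {"x": 0,"y": 0,"z": 0,"twist": -0.01,"jaw": 4}
  ]
}}

```text
t: 34.3
position: [0.5305, -0.0116, 0.2317]
tool_rot: [0.062, 0.993, 0.005, -0.096]
contact_force: [-0.8, -0.7, -7.4]
width: 0.015
grip_force: 78.3
```

```bash
python3 - <<'E'
from k import *
s,r=st(); im=meas('c0'); g=im[184:200].mean(axis=(0,2));print(200+np.argmin(g[200:255]))
for n in('tray_handle','tray_window','tray_park','shield_top'): print(n,[(np.round(d['position'],4),round(d['confidence'],2)) for d in arm.pinpoint('top',n)[:1]])
d=np.array([.4902-.5325,-.2895+.0125,-.110])/.03
py=np.array([.1*k for k in range(1,9)]+[.85]*3+[.8,.65,.5,.35,.2,.1,.03]); py=py/py.sum()
n=len(py)+3; Y=np.r_[py,np.zeros(3)]; Z=np.r_[np.zeros(8),.1,.25,.4,.5,.5,.5,.5,.4,.3,.2,.1,.05,0]; Z=Z[:n]/Z[:n].sum()
for k in range(n): print(k,np.round(r.T@[d[0]*Y[k],d[1]*Y[k],d[2]*Z[k]],2))
E
```

```text
t 34.3 p [ 0.5305 -0.0116  0.2317] z [-0.1908  0.0227 -0.9814] yang 82.89 q [-0.2213  0.4827  1.535  -0.0204  1.3164 -1.661 ] F [-0.8499 -0.6532 -7.3715] M [ 0.3605 -0.405  -0.0525] w 0.015 78.3
t 34.3 theta -0.0121 travel [-0.0044, 0.0018] t now 34.5
210
tray_handle [(array([ 0.5335, -0.0141,  0.2458]), 0.9)]
tray_window [(array([ 0.5087, -0.1721,  0.1364]), 0.73)]
tray_park [(array([ 0.5079, -0.1712,  0.1368]), 0.76)]
shield_top [(array([ 0.4873, -0.2907,  0.0078]), 0.94)]
0 [ 0.   -0.11  0.  ]
1 [ 0.01 -0.21  0.  ]
2 [ 0.01 -0.32  0.  ]
3 [ 0.01 -0.43  0.  ]
4 [ 0.01 -0.53  0.  ]
5 [ 0.02 -0.64  0.  ]
6 [ 0.02 -0.74  0.  ]
7 [ 0.02 -0.85  0.01]
8 [ 0.01 -0.9   0.1 ]
9 [-0.02 -0.9   0.24]
10 [-0.05 -0.9   0.38]
11 [-0.07 -0.85  0.48]
12 [-0.07 -0.69  0.48]
13 [-0.08 -0.53  0.48]
14 [-0.08 -0.37  0.48]
15 [-0.07 -0.21  0.38]
16 [-0.05 -0.11  0.28]
17 [-0.04 -0.03  0.19]
18 [-0.02  0.    0.09]
19 [-0.01  0.    0.05]
20 [0. 0. 0.]
```

Call:
{"method": "arm_command", "body": {
  "plan": [
    {"x": 0,"y": -0.11,"z": 0,"twist": 0,"jaw": 4},
    {"x": 0.01,"y": -0.21,"z": 0,"twist": 0,"jaw": 4},
    {"x": 0.01,"y": -0.32,"z": 0,"twist": 0,"jaw": 4},
    {"x": 0.01,"y": -0.43,"z": 0,"twist": 0,"jaw": 4},
    {"x": 0.01,"y": -0.53,"z": 0,"twist": 0,"jaw": 4},
    {"x": 0.02,"y": -0.64,"z": 0,"twist": 0,"jaw": 4},
    {"x": 0.02,"y": -0.74,"z": 0,"twist": 0,"jaw": 4},
    {"x": 0.02,"y": -0.85,"z": 0.01,"twist": 0,"jaw": 4}
  ]
}}

```text
t: 35.5
position: [0.5128, -0.1269, 0.2322]
tool_rot: [0.062, 0.993, 0.005, -0.096]
contact_force: [-0.3, 1.0, -7.1]
width: 0.015
grip_force: 78.3
```

Call:
{"method": "arm_command", "body": {
  "plan": [
    {"x": 0.01,"y": -0.9,"z": 0.1,"twist": 0,"jaw": 4},
    {"x": -0.02,"y": -0.9,"z": 0.24,"twist": 0,"jaw": 4},
    {"x": -0.05,"y": -0.9,"z": 0.38,"twist": 0,"jaw": 4},
    {"x": -0.07,"y": -0.85,"z": 0.48,"twist": 0,"jaw": 4},
    {"x": -0.07,"y": -0.69,"z": 0.48,"twist": 0,"jaw": 4},
    {"x": -0.08,"y": -0.53,"z": 0.48,"twist": 0,"jaw": 4},
    {"x": -0.08,"y": -0.37,"z": 0.48,"twist": 0,"jaw": 4},
    {"x": -0.07,"y": -0.21,"z": 0.38,"twist": 0,"jaw": 4}
  ]
}}

```text
t: 36.3
position: [0.4879, -0.285, 0.1396]
tool_rot: [0.063, 0.993, 0.006, -0.097]
contact_force: [0.5, 0.7, -7.3]
width: 0.0151
grip_force: 78.3
```

Call:
{"method": "arm_command", "body": {
  "plan": [
    {"x": -0.05,"y": -0.11,"z": 0.28,"twist": 0,"jaw": 4},
    {"x": -0.04,"y": -0.03,"z": 0.19,"twist": 0,"jaw": 4},
    {"x": -0.02,"y": 0,"z": 0.09,"twist": 0,"jaw": 4},
    {"x": -0.01,"y": 0,"z": 0.05,"twist": 0,"jaw": 4},
    {"x": 0,"y": 0,"z": 0,"twist": 0,"jaw": 4},
    {"x": 0,"y": 0,"z": 0,"twist": 0,"jaw": 4},
    {"x": 0,"y": 0,"z": 0,"twist": 0,"jaw": 4},
    {"x": 0,"y": 0,"z": 0,"twist": 0,"jaw": 4}
  ]
}}

```text
t: 37.1
position: [0.4883, -0.2882, 0.1226]
tool_rot: [0.062, 0.993, 0.005, -0.096]
contact_force: [-0.2, -1.2, -8.1]
width: 0.0149
grip_force: 78.2
```

```bash
python3 - <<'E'
from h import *
s,r=st(); look(('shield_top','tray_handle','tray_park','trolley_center','tray_window'),('top','scene'),save='d')
print(r.T@[0,0,-1/3.])
E
```

```text
t 37.1 p [ 0.4883 -0.2882  0.1226] z [-0.19    0.0223 -0.9815] yang 82.84 q [-0.6764  0.6621  1.5433 -0.1141  1.1026 -2.062 ] F [-0.172  -1.1909 -8.1005] M [ 0.3437 -0.3946 -0.0143] w 0.0149 78.2
top shield_top []
top tray_handle [(array([ 0.7839,  0.0077, -0.0001]), 0.63)]
top tray_park [(array([ 0.4683, -0.445 ,  0.0293]), 0.56)]
top trolley_center [(array([ 0.4767, -0.4072,  0.0414]), 0.46)]
top tray_window []
scene shield_top [(array([ 0.4883, -0.2872,  0.0092]), 0.87)]
scene tray_handle [(array([ 0.4919, -0.2887,  0.1372]), 0.64), (array([ 0.4737, -0.408 ,  0.0392]), 0.45)]
scene tray_park []
scene trolley_center [(array([ 0.4749, -0.4074,  0.0393]), 0.46)]
scene tray_window [(array([ 0.4912, -0.2889,  0.0363]), 0.88)]
[-0.0638  0.0005  0.3272]
```

View pics/d_top.png

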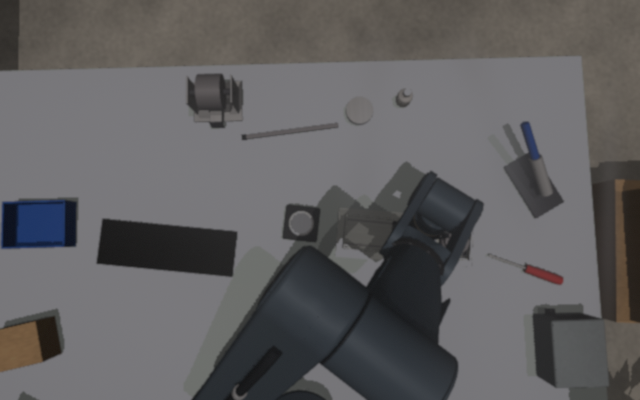

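The top view shows the tray over the shield with the mat empty, and the wrench and tube untouched. Lowering gently.

Call:
{"method": "arm_command", "body": {
  "plan": [
    {"x": 0,"y": 0,"z": 0.05,"twist": 0,"jaw": 4},
    {"x": 0,"y": 0,"z": 0.06,"twist": 0,"jaw": 4},
    {"x": 0,"y": 0,"z": 0.06,"twist": 0,"jaw": 4},
    {"x": 0,"y": 0,"z": 0.05,"twist": 0,"jaw": 4},
    {"x": 0,"y": 0,"z": 0.04,"twist": 0,"jaw": 4},
    {"x": 0,"y": 0,"z": 0.03,"twist": 0,"jaw": 4},
    {"x": 0,"y": 0,"z": 0.03,"twist": 0,"jaw": 4},
    {"x": 0,"y": 0,"z": 0.02,"twist": 0,"jaw": 4}
  ]
}}

```text
t: 38.5
position: [0.4861, -0.288, 0.1122]
tool_rot: [0.062, 0.993, 0.005, -0.096]
contact_force: [-0.2, 0.8, -6.8]
width: 0.0149
grip_force: 78.3
```

Call:
{"method": "arm_command", "body": {
  "plan": [
    {"x": 0,"y": 0,"z": 0.02,"twist": 0,"jaw": 4},
    {"x": 0,"y": 0,"z": 0.02,"twist": 0,"jaw": 4},
    {"x": 0,"y": 0,"z": 0.02,"twist": 0,"jaw": 4},
    {"x": 0,"y": 0,"z": 0,"twist": 0,"jaw": 4},
    {"x": 0,"y": 0,"z": 0,"twist": 0,"jaw": 4},
    {"x": 0,"y": 0,"z": 0,"twist": 0,"jaw": 4},
    {"x": 0,"y": 0,"z": 0,"twist": 0,"jaw": 4},
    {"x": 0,"y": 0,"z": 0,"twist": 0,"jaw": 4}
  ]
}}

```text
t: 39.3
position: [0.4858, -0.288, 0.1105]
tool_rot: [0.062, 0.993, 0.005, -0.096]
contact_force: [-1.4, -0.5, -5.9]
width: 0.015
grip_force: 78.3
```

```bash
python3 -c "from h import *;st()"
```

```text
t 39.3 p [ 0.4858 -0.288   0.1105] z [-0.1905  0.0227 -0.9814] yang 82.83 q [-0.6786  0.677   1.5559 -0.1161  1.0756 -2.0603] F [-1.3889 -0.5457 -5.9324] M [ 0.3104 -0.426   0.0399] w 0.015 78.3
```

Call:
{"method": "arm_command", "body": {
  "plan": [
    {"x": 0,"y": 0,"z": 0.02,"twist": 0,"jaw": 4},
    {"x": 0,"y": 0,"z": 0.02,"twist": 0,"jaw": 4},
    {"x": 0,"y": 0,"z": 0,"twist": 0,"jaw": 4},
    {"x": 0,"y": 0,"z": 0,"twist": 0,"jaw": 4},
    {"x": 0,"y": 0,"z": 0,"twist": 0,"jaw": 4},
    {"x": 0,"y": 0,"z": 0,"twist": 0,"jaw": 4},
    {"x": 0,"y": 0,"z": 0,"twist": 0,"jaw": 4},
    {"x": 0,"y": 0,"z": 0,"twist": 0,"jaw": 4}
  ]
}}

```text
t: 40.1
position: [0.4858, -0.2878, 0.1099]
tool_rot: [0.062, 0.993, 0.005, -0.096]
contact_force: [1.0, 3.7, 2.7]
width: 0.0148
grip_force: 79.8
```

```bash
python3 -c "from h import *;st()"
```

```text
t 40.1 p [ 0.4858 -0.2878  0.1099] z [-0.1901  0.0226 -0.9815] yang 82.83 q [-0.6785  0.6777  1.5568 -0.116   1.0736 -2.0602] F [1.0059 3.6618 2.6503] M [ 0.5279 -0.137  -0.0341] w 0.0148 79.8
```

Call:
{"method": "arm_command", "body": {
  "plan": [
    {"x": 0,"y": 0,"z": 0,"twist": 0,"jaw": 15},
    {"x": 0,"y": 0,"z": 0,"twist": 0,"jaw": 16},
    {"x": 0,"y": 0,"z": 0,"twist": 0,"jaw": 18},
    {"x": 0,"y": 0,"z": 0,"twist": 0,"jaw": 21},
    {"x": 0,"y": 0,"z": 0,"twist": 0,"jaw": 28},
    {"x": 0,"y": 0,"z": 0,"twist": 0,"jaw": 38},
    {"x": 0,"y": 0,"z": 0,"twist": 0,"jaw": 50},
    {"x": 0,"y": 0,"z": 0,"twist": 0,"jaw": 60}
  ],
  "force": 30
}}

```text
t: 40.9
position: [0.4855, -0.288, 0.1093]
tool_rot: [0.062, 0.993, 0.005, -0.096]
contact_force: [-0.6, -0.7, 0.2]
width: 0.06
grip_force: 0.0
```

```bash
python3 -c "from h import *;st()"
```

```text
t 40.9 p [ 0.4855 -0.288   0.1093] z [-0.1907  0.0226 -0.9814] yang 82.83 q [-0.6789  0.6786  1.5572 -0.1165  1.0729 -2.0602] F [-0.6289 -0.7375  0.2358] M [ 0.0393 -0.0594 -0.0067] w 0.06 0.0
```

Call:
{"method": "arm_command", "body": {
  "plan": [
    {"x": 0,"y": 0,"z": -0.1,"twist": 0,"jaw": 60},
    {"x": 0,"y": 0,"z": -0.3,"twist": 0,"jaw": 60},
    {"x": 0,"y": 0,"z": -0.6,"twist": 0,"jaw": 60},
    {"x": 0,"y": 0,"z": -0.9,"twist": 0,"jaw": 60},
    {"x": 0,"y": 0,"z": -1.0,"twist": 0,"jaw": 60},
    {"x": 0,"y": 0,"z": -1.0,"twist": 0,"jaw": 60},
    {"x": 0,"y": 0,"z": -0.8,"twist": 0,"jaw": 60},
    {"x": 0,"y": 0,"z": -0.3,"twist": 0,"jaw": 60}
  ]
}}

```text
t: 41.7
position: [0.5158, -0.2922, 0.2602]
tool_rot: [0.062, 0.994, 0.004, -0.093]
contact_force: [-0.2, 0.5, 0.8]
width: 0.06
grip_force: 0.0
```

```bash
python3 - <<'E'
from h import *
st(); look(('tray_handle','tray_window','trolley_center','reel','shield_top'),('scene','wrist'),save='e')
s=cv2.imread('pics/e_scene.png')[130:260,170:370]; s=cv2.resize(s,(600,390)); w=cv2.resize(cv2.imread('pics/e_wrist.png'),(336,210)); 
o=np.zeros((600,600,3),np.uint8); o[:390]=s; o[390:,:336]=w; cv2.imwrite('pics/e.png',o)
E
```

```text
t 41.7 p [ 0.5158 -0.2922  0.2602] z [-0.1854  0.0186 -0.9825] yang 82.85 q [-0.6541  0.5298  1.3563 -0.0993  1.4162 -2.0765] F [-0.1603  0.5311  0.8344] M [-0.0195 -0.0912 -0.0145] w 0.06 0.0
scene tray_handle [(array([ 0.4858, -0.2896,  0.1241]), 0.64)]
scene tray_window [(array([ 0.4909, -0.2877,  0.0214]), 0.59)]
scene trolley_center [(array([ 0.4735, -0.4092,  0.0273]), 0.41)]
scene reel [(array([ 0.4707, -0.4082,  0.0288]), 0.56)]
scene shield_top []
wrist tray_handle [(array([ 0.4917, -0.2883,  0.1257]), 0.7)]
wrist tray_window [(array([ 0.4876, -0.2853,  0.0274]), 0.6)]
wrist trolley_center []
wrist reel [(array([ 0.4736, -0.4067,  0.0284]), 0.68), (array([ 0.534 , -0.0184,  0.0432]), 0.57)]
wrist shield_top []
```

View pics/e.png

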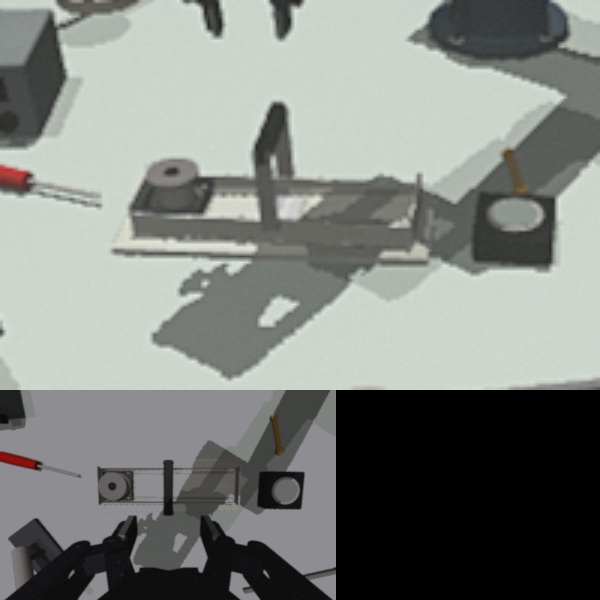

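The tray stands in the middle of the shield, with the trolley parked and the reel in its pan. The gripper is clear of it, and the wrench and tube haven't moved. Handing in.

```bash
python3 -c "from cell import arm; print(arm.job_done())"
```

```text
the job is handed in; nothing more can be done
None
```

I handed the job in at about 42 s; no verdict came back. The reel sat over the reader window for about 8.5 s, then rolled back to park at roughly 2 cm/s. The tray now stands released, centred on the shield to within a few mm, with the reel still in the trolley.

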